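Pack three finds in an archive box, heaviest lowest

ROBOT

A 7-joint arm with a two-finger parallel gripper is mounted at the origin on the work surface. World frame = base frame: x ahead of the robot, y to its left, z up, the work surface at z = 0. Lengths are in m, angles in rad, forces in N, time in s.
With the tool pointing down it reaches from about 0.425 to 0.875 m from the base axis. Payload 4.7 kg.
Tool frame: the origin (TCP) lies at the very end of the fingers, on their centre line; the grasp point (between the pads) lies 19 mm behind it; z points along the fingers, y is the line along which they close (so a half turn about z gives the same grasp; the last joint's range is limited). The gripper opens to 87 mm and grips with 3 to 60 N. Pads are 19 mm wide; open, the fingers measure 117 mm over their backs; the gripper's body (75 mm by 190 mm) begins 51 mm behind the grasp point.
Start: joints at [1.17, 0.321, -0.07, 1.45, 0.023, 1.371, -0.057], TCP at [0.262, -0.595, 0.223] pointing down, gripper open.
Joint ranges: [-2.86, 2.86], [-0.3, 2.09], [-1.38, 1.24], [0.06, 2.45], [-1.56, 4.7], [0.09, 2.05], [-2.69, 2.69]. Speed limits (rad/s): [2.57, 2.57, 3.14, 3.14, 3.14, 3.14, 3.14].

INTERFACE

Orientations are given as a rotation vector (axis times angle).
In Python, from bench import ctrl, vision gives the robot as it stands.
- The arm moves only by the tool jog_arm, never from a script. Its argument "increments" is a list of rows, each an object of numbers: "tx", "ty", "tz": the shift along the tool's x, y, z in mm; "wx", "wy", "wz": the turn, a rotation vector about the tool's x, y, z in rad; "gripper": the opening, from 0 (shut) to 1 (fully open). In form: [{"tx": .., "ty": .., "tz": .., "wx": .., "wy": .., "wz": .., "gripper": ..}, ...]. A call has exactly 5 rows; each row is the pose to reach, as a shift and turn from the pose commanded when the call began, along the tool's axes at that moment; what a row does not reach only later rows make up. A row lasts 1/12 s, in which the tool goes at most 41.7 mm and 7.16 degrees, less where a joint would pass 70% of its speed; a pose out of reach is approached as far as the arm can. A call with a gripper value outside its range is refused whole. The fingers move at their own pace and stop on an object; "grip_force" is the grip in N (left out, the last holds). Time passes only in rows, so rows that repeat a pose let the fingers close, or fill a call up. It gives the time, the measured TCP pose, the force, the opening and the grip force at its end, in the units of the state.
- ctrl.get_state(): the state, without advancing time (a new reading comes with each control period).
- vision.get_image(name): name is "side" or "top" or "wrist"; returns a dict with "color" (420x560x3 uint8, blue, green, red), "fx", "fy", "cx", "cy" (pixels), "extrinsics" (4x4, takes a point from world to camera coordinates). Camera axes: x right, y down, z forward; pixel columns grow to the right and rows downward; lengths in m; the calibration is good to about 2 mm. A picture is of the moment at which its call begins. There is no depth.
- ctrl.close_job(): hands the job in; it is judged then, once.
Trained networks look in the newest picture that a camera, given by its name, has taken for a name from the list of things; names that differ only in an ending like _2 or _b are one class to them, and where a whole thing is asked for, a point or a joint stands for the part that bears it (a point fixed in the world has none). Each returns a list of dicts, best first, with "conf" (0 to 1); they miss things now and then, are a little off and sometimes report something else, mostly with a low value. They report only what shows in the picture. A call takes as long as a camera call. They do not tell look-alikes from the thing itself.
- vision.spot_in(camera, thing): "bbox" ([left, top, right, bottom] in pixels, round what is visible of it).
The state is a dict: "time": time; "joint_positions": joint angles; "qd": joint speeds; "joint_torque": joint torques, N m; "position": TCP position; "tool_rot": TCP orientation; "ft_force": force on the tool from outside, world axes, zero at the start; "torque": the same for the moment, N m; "grip_width": opening from 0.0 (shut) to 1.0 (fully open); "grip_force": force on a finger pad.
Only numpy, scipy, OpenCV 4.12 (cv2) and the standard library are available. Lean on these libraries where they do the work, as an engineer would, in place of code of your own. Each camera call takes 0.05 s, during which the arm holds its last target. There are 200 camera calls.

TASK

Pack the three finds (the bronze hinge leaf lying on the sloping stand, the marble slab and the wooden tablet) into the cardboard archive box as one neat stack, each lying flat and squarely on the one below, long sides in line: the heaviest on the bottom, the lightest on top. They are fragile, so set each one down gently instead of letting it fall even a centimetre or pressing it down hard. Leave the jar, the dish and the handpiece in its cradle where they are.

Things in the scene. Friction and masses are not known exactly. Their poses are not given: they have to be found in the camera images.
- hinge_leaf: Hinge leaf of solid cast bronze, dark green, about 750 g: plate 46 (x) by 90 (y, with a barrel of radius 13 mm along x at its -y end) by 26 mm thick (z). Origin: centre of the underside. Grip its 46 mm sides, closing along x. Starts lying on the sloping stand: z square to the face, x up the slope, y across, its lower long side resting on the two lugs.
- marble_slab: Slab of white carved marble, about 320 g: 50 (x) by 84 (y) by 28 mm thick (z). Origin: centre of its underside. Starts flat on the bench.
- wood_tablet: Wooden writing tablet, about 60 g: 44 (x) by 104 (y) by 14 mm overall; a flat board 9 mm thick with a raised rim (top of the rim 14 mm above the underside) round a recess. Origin: centre of its underside. Starts flat on the bench, recess up.
- hinge_mid (a point): Middle of the hinge leaf, 13 mm above its underside.
- slab_mid (a point): Middle of the marble slab, 14 mm above its underside.
- tablet_mid (a point): Middle of the tablet, 7 mm above its underside.
- archive_box: Open cardboard box, does not move: outside 120 (x) by 138 (y) by 82 mm high, walls and floor 4 mm, inside 112 by 130 mm, 78 mm deep. Origin: centre of its underside, on the bench. To leave room for fingers, lay the finds with their long sides along the box's y, gripped sides towards its x walls.
- archive_box_in (a point): Centre of the box's inner floor, 4 mm above the bench; axes as the box's.
- stand: Sloping stand, does not move; its white face (130 mm up the slope, 140 mm wide) rises at 27 degrees towards the stand's +x, away from the robot. Two lugs 14 mm high and 14 mm wide, centred 38 mm either side of the middle line, have their upper sides 23.5 mm down-slope of the face's middle; a finger fits between them. Origin: on the bench under the face's middle.
- stand_face (a point): Middle of the stand's sloping face, 68 mm above the bench, axes as the stand's (not tilted).
- jar: Amber glass jar with a white cap, 48 mm across, 70 mm high, origin at the centre of its foot; a bystander.
- dish: White porcelain dish, 84 mm across, 30 mm high, origin at the centre of its foot; a bystander.
- handpiece: Slim metal handpiece fixed in a grey cradle, 50 x 120 x 33 mm, origin under the centre of the cradle; a bystander.
Things that resemble listed ones, but are neither listed nor needed, are in the scene too. What is shaped like the hinge_leaf but orange or pink is not meant. Leave any orange or yellow look-alike of the marble_slab alone.

How it is judged:
By the outcome, as a careful person would: the job done as asked, in the order asked, and still so for the second after the job is handed in, with the robot touching nothing.
It also fails if it takes over 72 s, if anything falls off the work surface, if the arm or the gripper's body presses on something with over 40 N, if the wrist force passes 120 N, or if a joint passes its speed limit or range.

## Working session

There is one attempt and no reset: what is moved stays moved. The work goes in short steps, Python scripts to look and compute and a tool call to move; the robot and the scene stay as the last step left them, time stands still between calls to the robot, and variables do not carry over. Pictures are saved under pics/ and viewed, at most 10 in all, crops included, and the job is handed in when it is done.

Besides the shell and the picture viewer there is one more tool, called after ">>>" as name(argument=value, ...) on one line, values as JSON. jog_arm: Moves the arm, as the interface text tells. Its arguments: {"type":"object","properties":{"increments":{"type":"array"},"grip_force":{"type":"number"}},"required":["increments"]}

```bash
mkdir -p pics; ls; cat > h.py <<'E'
import numpy as np, cv2
from bench import ctrl, vision
def snap(n,f):
    im=vision.get_image(n); cv2.imwrite('pics/'+f,im['color']); return im
def ray(im,u,v):
    E=np.array(im['extrinsics']);R=E[:3,:3];t=E[:3,3]
    d=R.T@np.array([(u-im['cx'])/im['fx'],(v-im['cy'])/im['fy'],1]);return -R.T@t,d
def atz(im,u,v,z):
    c,d=ray(im,u,v);return c+d*(z-c[2])/d[2]
def proj(im,P):
    E=np.array(im['extrinsics']);p=(E[:3,:3]@np.atleast_2d(P).T).T+E[:3,3]
    return np.c_[im['fx']*p[:,0]/p[:,2]+im['cx'],im['fy']*p[:,1]/p[:,2]+im['cy']]
E
python3 - <<'E'
from h import *
a=snap('top','t1.png');b=snap('side','s1.png')
for n,i in(('top',a),('side',b)):
    print(n,i['fx'],ray(i,280,210))
    for k in ['hinge_leaf','marble_slab','wood_tablet','archive_box','stand','jar','dish','handpiece']:
        print(k,[(np.round(d['bbox']).astype(int).tolist(),round(d['conf'],2)) for d in vision.spot_in(n,k)])
print(ctrl.get_state())
E
```

```text
pics
top 417.98886395633355 (array([0.38847854, 0.06579407, 1.03401648]), array([ 0.1768443 , -0.00839717, -0.9842488 ]))
hinge_leaf [([214, 248, 239, 290], 0.97), ([184, 192, 223, 216], 0.9), ([131, 155, 160, 195], 0.72)]
marble_slab [([277, 187, 317, 220], 0.67), ([331, 190, 366, 218], 0.61), ([264, 283, 302, 311], 0.57)]
wood_tablet [([301, 245, 342, 267], 0.62)]
archive_box [([384, 178, 464, 247], 0.63)]
stand [([171, 173, 240, 236], 0.97)]
jar [([290, 131, 315, 157], 0.83)]
dish [([216, 132, 247, 156], 0.89), ([171, 174, 236, 236], 0.18)]
handpiece [([339, 132, 387, 157], 0.92), ([216, 129, 247, 158], 0.56)]
side 402.03207150993484 (array([ 0.29160296, -0.56018474,  0.69018059]), array([ 0.31661258,  0.67741842, -0.66402258]))
hinge_leaf [([237, 156, 269, 189], 0.93), ([237, 263, 264, 305], 0.58), ([245, 145, 276, 157], 0.52)]
marble_slab [([302, 266, 330, 311], 0.9), ([271, 229, 310, 263], 0.56), ([296, 291, 407, 417], 0.53)]
wood_tablet [([234, 263, 265, 308], 0.93)]
archive_box [([298, 293, 408, 417], 0.71)]
stand [([220, 146, 289, 218], 0.97)]
jar [([342, 206, 362, 237], 0.74)]
dish [([300, 175, 332, 197], 0.56)]
handpiece [([369, 259, 419, 302], 0.82), ([302, 175, 336, 196], 0.58)]
{'time': 0.9, 'joint_positions': array([ 1.17006909,  0.32095483, -0.07008383,  1.45049322,  0.02262133,
        1.3707952 , -0.05691014]), 'qd': array([ 1.37099079e-03, -4.35092480e-04,  1.15615172e-04,  3.63685721e-04,
        4.18393647e-05, -1.81451471e-03, -8.78585162e-04]), 'joint_torque': array([ 3.48524472e-04, -4.91099346e+01, -4.02712310e-01, -3.12775433e+01,
       -6.33973558e-02,  3.35933582e-02,  3.95767643e-05]), 'position': array([ 0.26194235, -0.59491241,  0.22261918]), 'tool_rot': array([ 3.07411267e+00,  6.46912596e-01, -6.28375692e-05]), 'ft_force': array([-0.22830875,  0.02340552,  0.47006167]), 'torque': array([0.0249371 , 0.01773356, 0.00757355]), 'grip_force': 0.0, 'grip_width': 0.9965936820568833}
```

View pics/t1.png

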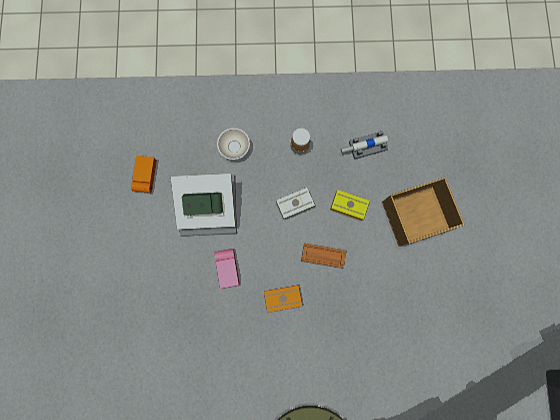

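View pics/s1.png

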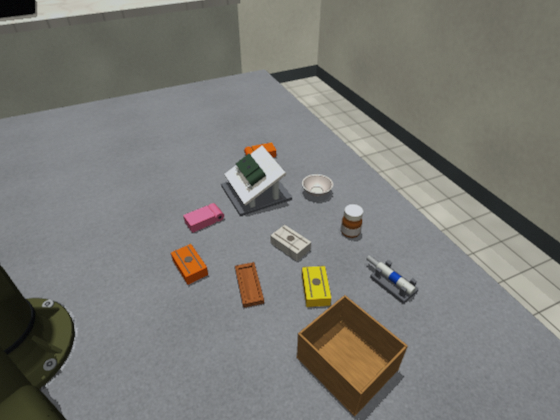

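Meant are: the dark green hinge on the stand (203,204) (orange at 144,174 and pink at 227,268 are look-alikes), the white slab (295,203) (yellow at 350,204 and orange at 283,298 are not meant), the only tablet with a rim (324,256), and the box (424,212). I'll confirm them in one enlarged crop and measure.

```bash
cat > m.py <<'E'
from h import *
im=vision.get_image('top');c=im['color'];cv2.imwrite('pics/crop.png',cv2.resize(c[120:320,160:480],None,fx=2.5,fy=2.5,interpolation=cv2.INTER_CUBIC))
np.save('top.npy',im,allow_pickle=True)
hsv=cv2.cvtColor(c,cv2.COLOR_BGR2HSV)
def rect(box,mask,z):
    l,t,r,b=box;m=np.zeros(mask.shape,np.uint8);m[t:b,l:r]=mask[t:b,l:r]
    cs,_=cv2.findContours(m,cv2.RETR_EXTERNAL,cv2.CHAIN_APPROX_NONE);k=max(cs,key=cv2.contourArea)
    P=np.array([atz(im,u,v,z)[:2]*1000 for u,v in k[:,0]],np.float32)
    return cv2.minAreaRect(P),cv2.boundingRect(k)
H,S,V=cv2.split(hsv)
print('slab',rect((268,180,324,225),((V>170)&(S<60)).astype(np.uint8),.028))
print('tab',rect((290,235,355,275),((S>110)).astype(np.uint8),.012))
print('box',rect((375,170,475,255),((S>70)).astype(np.uint8),.082))
print('stand',rect((160,165,245,232),((V>170)&(S<60)|((S>80))).astype(np.uint8),.068))
print('hinge',rect((175,185,230,225),((V<110)&(S>50)).astype(np.uint8),.085))
E
python3 m.py
```

```text
slab (((588.2197265625, 20.102676391601562), (47.47277069091797, 81.4774169921875), 22.102340698242188), (277, 187, 37, 31))
tab (((457.6375732421875, -46.00260925292969), (103.73651123046875, 42.674957275390625), 78.68567657470703), (302, 244, 44, 24))
box (((549.277587890625, -270.0794677734375), (119.52252960205078, 161.75100708007812), 16.845029830932617), (382, 177, 82, 69))
stand (((588.9561767578125, 240.34307861328125), (125.3669662475586, 146.41004943847656), 1.5987416505813599), (171, 174, 64, 55))
hinge (((579.0457153320312, 237.92706298828125), (48.39569091796875, 91.9607162475586), 1.7353854179382324), (182, 193, 41, 22))
```

View pics/crop.png

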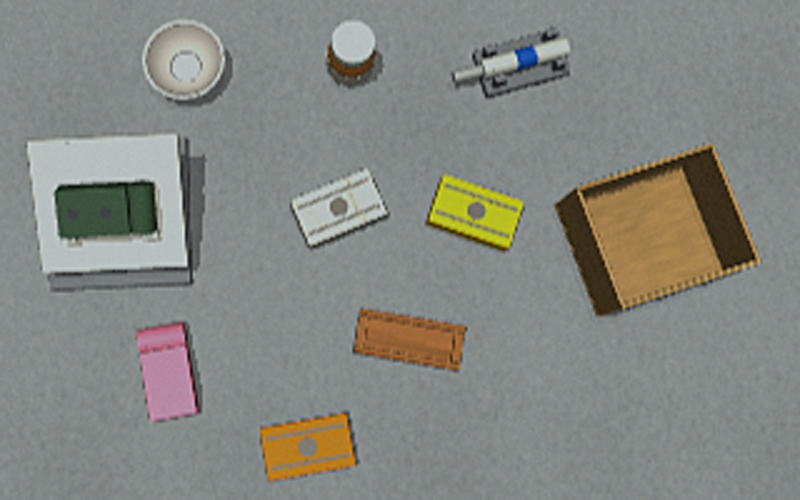

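The crop confirms it: the white slab at (340,207), the green hinge with its barrel end on the right at (106,210), the tablet at (410,340) and the box at (657,230). Next I'll fit model silhouettes for exact poses.

```bash
cat >> h.py <<'E'
from scipy.optimize import minimize
from scipy.spatial.transform import Rotation as Ro
S27=Ro.from_euler('y',-27,degrees=True)
def cub(x,y,z): return np.array([[a*x/2,b*y/2,c*z] for a in(-1,1) for b in(-1,1) for c in(0,1)])
MOD=dict(hinge=S27.apply(cub(46,90,26)),slab=cub(50,84,28),tab=cub(44,104,14),box=cub(120,138,82))
Z=dict(hinge=67.8,slab=0,tab=0,box=0)
def segm(im,k,win=None):
    c=im['color'];H,S,V=cv2.split(cv2.cvtColor(c,cv2.COLOR_BGR2HSV))
    m=dict(hinge=(V<120)&(S>45)&(H>40)&(H<90),slab=(V>130)&(S<40),tab=(S>100)&(H<20),box=(S>60)&(H<30))[k].astype(np.uint8)
    if win: w=np.zeros_like(m);l,t,r,b=win;w[t:b,l:r]=m[t:b,l:r];m=w
    cs,_=cv2.findContours(m,cv2.RETR_EXTERNAL,cv2.CHAIN_APPROX_NONE);kk=max(cs,key=cv2.contourArea)
    return cv2.fillConvexPoly(np.zeros_like(m),cv2.convexHull(kk),1)
def fit(im,k,mask,p0,z=None):
    z=Z[k] if z is None else z; U=4
    M=cv2.resize(mask,None,fx=U,fy=U,interpolation=cv2.INTER_NEAREST)
    def cost(p):
        P=Ro.from_euler('z',p[2],degrees=True).apply(MOD[k])+[p[0],p[1],z]
        q=cv2.convexHull(((proj(im,P/1000)+.5)*U*16).astype(np.int32))
        A=cv2.fillConvexPoly(np.zeros_like(M),q,1,shift=4)
        return (A^M).sum()/M.sum()
    r=None
    for s in(12,4,1.5):
        x=p0 if r is None else r.x
        r=minimize(cost,x,method='Nelder-Mead',options=dict(initial_simplex=np.array([x]+[np.array(x)+s*np.eye(3)[i] for i in range(3)]),maxiter=80))
    return np.round(r.x,1),round(r.fun,3)
E
python3 - <<'E'
from h import *
im=np.load('top.npy',allow_pickle=True).item()
for k,w,p in(('hinge',(175,185,230,225),(585,238,2)),('slab',(268,180,324,225),(588,20,22)),('tab',(290,235,355,275),(458,-46,-11)),('box',(375,170,475,255),(549,-275,17))):
    print(k,fit(im,k,segm(im,k,w),p))
E
```

```text
hinge (array([586.2, 238.6,   0.6]), np.float64(0.075))
slab (array([589.9,  26.3,  22.8]), np.float64(0.694))
tab (array([457.9, -45.9, -11.2]), np.float64(0.044))
box (array([ 553.3, -281.7,   16.7]), np.float64(0.019))
```

```bash
cat >> h.py <<'E'
def tool(yaw,tilt=0):
    # tool y along object's +x at yaw deg, z down; tilted up-slope by tilt
    return Ro.from_euler('z',yaw,degrees=True)*Ro.from_euler('y',-tilt,degrees=True)*Ro.from_matrix(np.array([[0,1,0],[1,0,0],[0,0,-1]]))
def plan(targets,start=None):
    """targets: list of (pos mm, Rotation); prints tool-frame deltas per call"""
    s=ctrl.get_state()
    p,R=(s['position']*1000,Ro.from_rotvec(s['tool_rot'])) if start is None else start
    for q,Q in targets:
        q=np.array(q,float);w=(R.inv()*Q).as_rotvec();L=np.linalg.norm(q-p)
        n=int(max(1,np.ceil(L/205),np.ceil(np.linalg.norm(w)/.62)))
        p0,R0=p,R
        for i in range(n):
            d=R.inv().apply((q-p0)/n);ww=w/n
            print('t',np.round(d,1),'w',np.round(ww,3)); p=p+(q-p0)/n;R=R*Ro.from_rotvec(ww)
        print('--')
E
python3 - <<'E'
from h import *
yaw=1;R=tool(yaw,27);n=-R.as_matrix()[:,2]
f=np.array([586.2,238.6,67.8])
plan([(f+n*130,R)])
E
```

```text
t [ 115.6 -131.     7.8] w [-0.083  0.055 -0.23 ]
t [ 142.2 -101.7    5.2] w [-0.083  0.055 -0.23 ]
t [161.4 -67.1   6.6] w [-0.083  0.055 -0.23 ]
t [172.  -29.3  11.8] w [-0.083  0.055 -0.23 ]
t [173.4   9.3  20.6] w [-0.083  0.055 -0.23 ]
--
```

>>> jog_arm(increments=[{"tx": 23, "ty": -26, "tz": 1.6, "wx": -0.017, "wy": 0.011, "wz": -0.046, "gripper": 1}, {"tx": 46, "ty": -52, "tz": 3, "wx": -0.033, "wy": 0.022, "wz": -0.092, "gripper": 1}, {"tx": 69, "ty": -79, "tz": 4.7, "wx": -0.05, "wy": 0.033, "wz": -0.138, "gripper": 1}, {"tx": 92, "ty": -105, "tz": 6, "wx": -0.066, "wy": 0.044, "wz": -0.184, "gripper": 1}, {"tx": 115.6, "ty": -131, "tz": 7.8, "wx": -0.083, "wy": 0.055, "wz": -0.23, "gripper": 1}])

```text
time: 1.37
position: [0.3153, -0.4269, 0.2148]
tool_rot: [2.91, 0.976, 0.11]
ft_force: [0.7, 0.0, 0.3]
grip_width: 0.996
grip_force: 0.0
```

>>> jog_arm(increments=[{"tx": 28, "ty": -20, "tz": 1, "wx": -0.017, "wy": 0.011, "wz": -0.046, "gripper": 1}, {"tx": 57, "ty": -41, "tz": 2, "wx": -0.033, "wy": 0.022, "wz": -0.092, "gripper": 1}, {"tx": 85, "ty": -61, "tz": 3, "wx": -0.05, "wy": 0.033, "wz": -0.138, "gripper": 1}, {"tx": 114, "ty": -81, "tz": 4, "wx": -0.066, "wy": 0.044, "wz": -0.184, "gripper": 1}, {"tx": 142.2, "ty": -101.7, "tz": 5.2, "wx": -0.083, "wy": 0.055, "wz": -0.23, "gripper": 1}])

```text
time: 1.78
position: [0.3684, -0.2603, 0.2072]
tool_rot: [2.71, 1.273, 0.212]
ft_force: [0.7, -0.0, 0.9]
grip_width: 1.002
grip_force: 0.0
```

>>> jog_arm(increments=[{"tx": 32, "ty": -13.4, "tz": 1.3, "wx": -0.017, "wy": 0.011, "wz": -0.046, "gripper": 1}, {"tx": 64.6, "ty": -26.8, "tz": 2.6, "wx": -0.033, "wy": 0.022, "wz": -0.092, "gripper": 1}, {"tx": 97, "ty": -40, "tz": 4, "wx": -0.05, "wy": 0.033, "wz": -0.138, "gripper": 1}, {"tx": 129, "ty": -53.7, "tz": 5.3, "wx": -0.066, "wy": 0.044, "wz": -0.184, "gripper": 1}, {"tx": 161.4, "ty": -67.1, "tz": 6.6, "wx": -0.083, "wy": 0.055, "wz": -0.23, "gripper": 1}])

```text
time: 2.2
position: [0.4317, -0.1312, 0.1929]
tool_rot: [2.505, 1.533, 0.29]
ft_force: [1.1, -0.8, 0.3]
grip_width: 1.002
grip_force: 0.0
```

>>> jog_arm(increments=[{"tx": 34.4, "ty": -5.9, "tz": 2.4, "wx": -0.017, "wy": 0.011, "wz": -0.046, "gripper": 1}, {"tx": 68.8, "ty": -11.7, "tz": 4.7, "wx": -0.033, "wy": 0.022, "wz": -0.092, "gripper": 1}, {"tx": 103, "ty": -17.6, "tz": 7, "wx": -0.05, "wy": 0.033, "wz": -0.138, "gripper": 1}, {"tx": 137.6, "ty": -23.4, "tz": 9.4, "wx": -0.066, "wy": 0.044, "wz": -0.184, "gripper": 1}, {"tx": 172, "ty": -29.3, "tz": 11.8, "wx": -0.083, "wy": 0.055, "wz": -0.23, "gripper": 1}])

```text
time: 2.62
position: [0.4861, 0.036, 0.1855]
tool_rot: [2.247, 1.774, 0.381]
ft_force: [1.0, -0.3, -0.2]
grip_width: 0.995
grip_force: 0.0
```

>>> jog_arm(increments=[{"tx": 40, "ty": 2, "tz": 4.7, "wx": -0.02, "wy": 0.013, "wz": -0.056, "gripper": 1}, {"tx": 80, "ty": 4.3, "tz": 9.5, "wx": -0.04, "wy": 0.026, "wz": -0.11, "gripper": 1}, {"tx": 120, "ty": 6.4, "tz": 14.3, "wx": -0.06, "wy": 0.04, "wz": -0.16, "gripper": 1}, {"tx": 155, "ty": 8.3, "tz": 18.4, "wx": -0.075, "wy": 0.05, "wz": -0.21, "gripper": 1}, {"tx": 173.4, "ty": 9.3, "tz": 20.6, "wx": -0.083, "wy": 0.055, "wz": -0.23, "gripper": 1}])

```text
time: 3.03
position: [0.5411, 0.2046, 0.1779]
tool_rot: [1.966, 1.984, 0.466]
ft_force: [-0.8, -0.5, -0.1]
grip_width: 1.0
grip_force: 0.0
```

```bash
python3 - <<'E'
from h import *
s=ctrl.get_state();print(s['time'],s['position'],s['tool_rot'],s['ft_force'],s['joint_positions'])
im=snap('wrist','w1.png');np.save('w1.npy',im,allow_pickle=True)
print(im['fx'],ray(im,280,210),proj(im,[s['position']]),proj(im,[[.5862,.2386,.0678]]))
print(ctrl.get_state()['position'])
E
```

```text
3.0333 [0.54111476 0.20462028 0.17790559] [1.96581984 1.98389395 0.46616196] [-0.79896826 -0.51575852 -0.08926098] [ 0.01629676 -0.08078745 -0.53347427  2.05558709  0.24257266  0.76745112
 -0.65686717]
342.284693313155 (array([0.46824574, 0.28586887, 0.32498858]), array([ 0.42414474, -0.31024012, -0.85116681])) [[278.85089853 259.92403039]] [[269.45446456 158.43623248]]
[0.5412963  0.20681862 0.17786363]
```

View pics/w1.png

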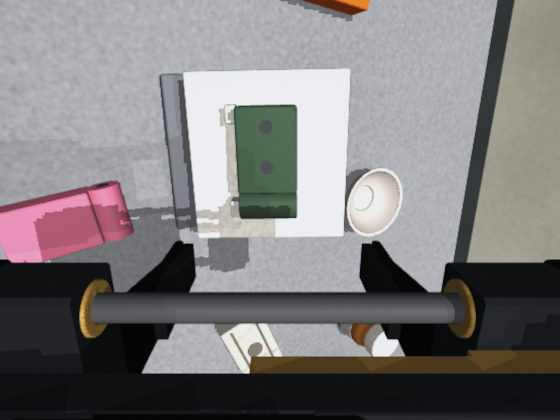

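The picture shows the green hinge at (266,160), with the lugs to its left at (230,115) and (240,205). I'll fit it.

```bash
cat >> h.py <<'E'
_h=[[sx*23,45,z] for sx in(-1,1) for z in(0,26)]+[[sx*23,-32+13*np.cos(t),13+13*np.sin(t)] for sx in(-1,1) for t in np.linspace(0,2*np.pi,16)]
MOD['hinge']=S27.apply(np.array(_h,float))
MOD['hflat']=np.array(_h,float);Z['hflat']=4
E
python3 - <<'E'
from h import *
a=np.load('top.npy',allow_pickle=True).item();b=np.load('w1.npy',allow_pickle=True).item()
print(fit(a,'hinge',segm(a,'hinge',(175,185,230,225)),(586,238,1)))
r,c=fit(b,'hinge',segm(b,'hinge',(200,80,330,235)),(586,238,1));print(r,c)
for y in(1.5,):
  R=tool(y,27);n=-R.as_matrix()[:,2];f=np.array([r[0],r[1],67.8]);plan([(f+n*60,R),(f+n*12,R)])
E
```

```text
(array([586.2, 237.9,   1.1]), np.float64(0.058))
[584.7 236.6   1.5] 0.038
t [ 28.2 -10.   58.4] w [-0.019 -0.004 -0.016]
--
t [ 0.  0. 48.] w [-0. -0.  0.]
--
```

>>> jog_arm(increments=[{"tx": 14, "ty": -5, "tz": 20, "wx": -0.01, "wy": -0.004, "wz": -0.008, "gripper": 1}, {"tx": 28.2, "ty": -10, "tz": 40, "wx": -0.019, "wy": -0.004, "wz": -0.016, "gripper": 1}, {"tx": 28.2, "ty": -10, "tz": 58.4, "wx": -0.019, "wy": -0.004, "wz": -0.016, "gripper": 1}, {"tx": 28.2, "ty": -10, "tz": 58.4, "wx": -0.019, "wy": -0.004, "wz": -0.016, "gripper": 1}, {"tx": 28.2, "ty": -10, "tz": 58.4, "wx": -0.019, "wy": -0.004, "wz": -0.016, "gripper": 1}])

```text
time: 3.5
position: [0.5568, 0.2274, 0.1198]
tool_rot: [1.945, 1.978, 0.467]
ft_force: [0.0, -0.2, 1.0]
grip_width: 0.998
grip_force: 0.0
```

```bash
python3 - <<'E'
from h import *
b=vision.get_image('wrist');np.save('w2.npy',b,allow_pickle=True);cv2.imwrite('pics/w2.png',b['color'])
m=segm(b,'hinge',(150,60,400,300));print(cv2.boundingRect(m))
r,c=fit(b,'hinge',m,(585,237,1.5));print(r,c)
s=ctrl.get_state();print(s['time'],s['position'])
R=tool(1.5,27);n=-R.as_matrix()[:,2];f=np.array([585,236.8,67.8]);plan([(f+n*12,R)])
E
```

```text
(242, 144, 79, 135)
[584.9 235.8   1.6] 0.032
3.55 [0.5574526  0.22760438 0.12112101]
t [ 8.8  0.6 48.1] w [-0.002  0.007 -0.008]
--
```

>>> jog_arm(increments=[{"tx": 9, "ty": 0, "tz": 10, "wx": 0, "wy": 0.007, "wz": -0.008, "gripper": 1}, {"tx": 9, "ty": 0, "tz": 20, "wx": 0, "wy": 0.007, "wz": -0.008, "gripper": 1}, {"tx": 9, "ty": 0, "tz": 30, "wx": 0, "wy": 0.007, "wz": -0.008, "gripper": 1}, {"tx": 9, "ty": 0, "tz": 30, "wx": 0, "wy": 0.007, "wz": -0.008, "gripper": 1}, {"tx": 9, "ty": 0, "tz": 30, "wx": 0, "wy": 0.007, "wz": -0.008, "gripper": 1}])

```text
time: 3.97
position: [0.5712, 0.2368, 0.0951]
tool_rot: [1.936, 1.987, 0.476]
ft_force: [-0.3, 0.4, 0.5]
grip_width: 1.001
grip_force: 0.0
```

```bash
python3 - <<'E'
from h import *
s=ctrl.get_state();print(s['time'],s['position'],s['joint_positions'])
R=tool(1.5,27);n=-R.as_matrix()[:,2];f=np.array([585,236.5,67.8]);plan([(f+n*12,R)])
E
```

```text
3.9667 [0.5712105  0.23681969 0.095083  ] [-0.03020164  0.12684502 -0.57297601  2.0644989   0.54606054  0.63174047
 -0.95014324]
t [-0.7 -0.1 18.6] w [-0.001  0.    -0.   ]
--
```

>>> jog_arm(increments=[{"tz": 9, "gripper": 1}, {"tz": 18.5, "gripper": 1}, {"tz": 18.5, "gripper": 0.75}, {"tz": 18.5, "gripper": 0.6}, {"tz": 18.5, "gripper": 0.4}], grip_force=35)

```text
validation failed for argument at $.in...
```

>>> jog_arm(increments=[{"gripper": 0.3}, {"gripper": 0.3}, {"gripper": 0.3}, {"gripper": 0.3}, {"gripper": 0.3}], grip_force=35)

```text
validation failed for argument at $.in...
```

All fields are needed.

>>> jog_arm(increments=[{"tx": 0, "ty": 0, "tz": 9, "wx": 0, "wy": 0, "wz": 0, "gripper": 1}, {"tx": 0, "ty": 0, "tz": 18.5, "wx": 0, "wy": 0, "wz": 0, "gripper": 1}, {"tx": 0, "ty": 0, "tz": 18.5, "wx": 0, "wy": 0, "wz": 0, "gripper": 1}, {"tx": 0, "ty": 0, "tz": 18.5, "wx": 0, "wy": 0, "wz": 0, "gripper": 0.7}, {"tx": 0, "ty": 0, "tz": 18.5, "wx": 0, "wy": 0, "wz": 0, "gripper": 0.4}], grip_force=35)

```text
time: 4.38
position: [0.5794, 0.2378, 0.0787]
tool_rot: [1.935, 1.988, 0.477]
ft_force: [0.7, 0.5, 0.4]
grip_width: 0.924
grip_force: 0.0
```

>>> jog_arm(increments=[{"tx": 0, "ty": 0, "tz": 0, "wx": 0, "wy": 0, "wz": 0, "gripper": 0.3}, {"tx": 0, "ty": 0, "tz": 0, "wx": 0, "wy": 0, "wz": 0, "gripper": 0.3}, {"tx": 0, "ty": 0, "tz": 0, "wx": 0, "wy": 0, "wz": 0, "gripper": 0.3}, {"tx": 0, "ty": 0, "tz": 0, "wx": 0, "wy": 0, "wz": 0, "gripper": 0.3}, {"tx": 0, "ty": 0, "tz": 0, "wx": 0, "wy": 0, "wz": 0, "gripper": 0.3}], grip_force=35)

```text
time: 4.8
position: [0.5792, 0.2376, 0.0776]
tool_rot: [1.936, 1.989, 0.476]
ft_force: [-0.9, 0.3, 0.1]
grip_width: 0.556
grip_force: 0.1
```

>>> jog_arm(increments=[{"tx": 0, "ty": 0, "tz": 0, "wx": 0, "wy": 0, "wz": 0, "gripper": 0.3}, {"tx": 0, "ty": 0, "tz": 0, "wx": 0, "wy": 0, "wz": 0, "gripper": 0.3}, {"tx": 0, "ty": 0, "tz": 0, "wx": 0, "wy": 0, "wz": 0, "gripper": 0.3}, {"tx": 0, "ty": 0, "tz": 0, "wx": 0, "wy": 0, "wz": 0, "gripper": 0.3}, {"tx": 0, "ty": 0, "tz": 0, "wx": 0, "wy": 0, "wz": 0, "gripper": 0.3}], grip_force=35)

```text
time: 5.22
position: [0.58, 0.2376, 0.0782]
tool_rot: [1.935, 1.988, 0.477]
ft_force: [3.6, -0.4, 0.7]
grip_width: 0.525
grip_force: 35.0
```

```bash
python3 - <<'E'
from h import *
s=ctrl.get_state();print(s['time'],s['position'],s['ft_force'],s['grip_force'],s['grip_width'])
R=tool(1.5,27);n=-R.as_matrix()[:,2];p=s['position']*1000
plan([(p+n*60+[0,0,30],R)])
p=p+n*60+[0,0,30]
plan([((553.3,-281.7,200),tool(16.7))],(p,R))
E
```

```text
5.2167 [0.58003609 0.23761585 0.07816215] [ 3.59390943 -0.3893566   0.71503517] 34.9964314699173 0.5252088433885511
t [  0.   13.6 -86.7] w [-0.    -0.001  0.   ]
--
t [-172.8    1.9  -13.4] w [ 0.156  0.021 -0.087]
t [-171.9  -15.4  -15.9] w [ 0.156  0.021 -0.087]
t [-169.5  -32.7  -15.7] w [ 0.156  0.021 -0.087]
--
```

>>> jog_arm(increments=[{"tx": 0, "ty": 0, "tz": -5, "wx": 0, "wy": 0, "wz": 0, "gripper": 0.3}, {"tx": 0, "ty": 2, "tz": -18, "wx": 0, "wy": 0, "wz": 0, "gripper": 0.3}, {"tx": 0, "ty": 5, "tz": -38, "wx": 0, "wy": 0, "wz": 0, "gripper": 0.3}, {"tx": 0, "ty": 9, "tz": -62, "wx": 0, "wy": 0, "wz": 0, "gripper": 0.3}, {"tx": 0, "ty": 13.6, "tz": -86.7, "wx": 0, "wy": 0, "wz": 0, "gripper": 0.3}])

```text
time: 5.63
position: [0.5473, 0.2352, 0.1562]
tool_rot: [1.941, 1.994, 0.462]
ft_force: [1.3, 0.5, -6.8]
grip_width: 0.523
grip_force: 35.0
```

```bash
python3 - <<'E'
from h import *
s=ctrl.get_state();print(s['time'],s['position'],s['ft_force'],s['grip_force'],s['grip_width'])
p=s['position']*1000;a=np.array([553.3,-281.7,200]);R=Ro.from_rotvec(s['tool_rot'])
for i in range(4):
  q=p+(a-p)*(i+1)/4; Q=R*Ro.from_rotvec((R.inv()*tool(16.7)).as_rotvec()/4*(i+1)); Qs=R*Ro.from_rotvec((R.inv()*tool(16.7)).as_rotvec()/4*i)
  plan([(q,Q)],(p+(a-p)*i/4,Qs))
E
```

```text
5.6333 [0.54729608 0.23517726 0.15619028] [ 1.30343028  0.50414165 -6.84638762] 34.9920380115509 0.5231346495585524
t [-129.2    3.   -10.3] w [ 0.114  0.016 -0.065]
--
t [-128.9   -6.7  -12.1] w [ 0.114  0.016 -0.065]
--
t [-128.   -16.5  -12.9] w [ 0.114  0.016 -0.065]
--
t [-126.4  -26.2  -12.5] w [ 0.114  0.016 -0.065]
--
```

>>> jog_arm(increments=[{"tx": -18, "ty": 0.5, "tz": -4, "wx": 0.023, "wy": 0.003, "wz": -0.013, "gripper": 0.3}, {"tx": -40, "ty": 1, "tz": -8, "wx": 0.046, "wy": 0.006, "wz": -0.026, "gripper": 0.3}, {"tx": -68, "ty": 2, "tz": -12, "wx": 0.068, "wy": 0.01, "wz": -0.039, "gripper": 0.3}, {"tx": -98, "ty": 2.5, "tz": -16, "wx": 0.091, "wy": 0.013, "wz": -0.052, "gripper": 0.3}, {"tx": -129, "ty": 3, "tz": -20, "wx": 0.114, "wy": 0.016, "wz": -0.065, "gripper": 0.3}])

```text
time: 6.05
position: [0.5449, 0.1069, 0.1762]
tool_rot: [1.935, 2.133, 0.36]
ft_force: [0.1, -1.5, -7.3]
grip_width: 0.526
grip_force: 35.0
```

>>> jog_arm(increments=[{"tx": -26, "ty": -1.3, "tz": -3, "wx": 0.023, "wy": 0.003, "wz": -0.013, "gripper": 0.3}, {"tx": -52, "ty": -2.7, "tz": -6, "wx": 0.046, "wy": 0.006, "wz": -0.026, "gripper": 0.3}, {"tx": -77, "ty": -4, "tz": -9, "wx": 0.068, "wy": 0.01, "wz": -0.039, "gripper": 0.3}, {"tx": -103, "ty": -5.3, "tz": -12, "wx": 0.091, "wy": 0.013, "wz": -0.052, "gripper": 0.3}, {"tx": -129, "ty": -6.7, "tz": -15, "wx": 0.114, "wy": 0.016, "wz": -0.065, "gripper": 0.3}])

```text
time: 6.47
position: [0.5459, -0.022, 0.1895]
tool_rot: [1.924, 2.266, 0.25]
ft_force: [1.7, 0.3, -7.6]
grip_width: 0.524
grip_force: 35.0
```

>>> jog_arm(increments=[{"tx": -26, "ty": -3.3, "tz": -2.6, "wx": 0.023, "wy": 0.003, "wz": -0.013, "gripper": 0.3}, {"tx": -51, "ty": -6.6, "tz": -5, "wx": 0.046, "wy": 0.006, "wz": -0.026, "gripper": 0.3}, {"tx": -77, "ty": -10, "tz": -7.7, "wx": 0.068, "wy": 0.01, "wz": -0.039, "gripper": 0.3}, {"tx": -102, "ty": -13, "tz": -10, "wx": 0.091, "wy": 0.013, "wz": -0.052, "gripper": 0.3}, {"tx": -128, "ty": -16.5, "tz": -13, "wx": 0.114, "wy": 0.016, "wz": -0.065, "gripper": 0.3}])

```text
time: 6.88
position: [0.5481, -0.1504, 0.2002]
tool_rot: [1.903, 2.397, 0.134]
ft_force: [-0.3, 0.6, -8.0]
grip_width: 0.524
grip_force: 35.0
```

>>> jog_arm(increments=[{"tx": -29, "ty": -5.2, "tz": -1, "wx": 0.023, "wy": 0.003, "wz": -0.013, "gripper": 0.3}, {"tx": -58, "ty": -11, "tz": -3, "wx": 0.046, "wy": 0.006, "wz": -0.026, "gripper": 0.3}, {"tx": -84, "ty": -17, "tz": -5, "wx": 0.068, "wy": 0.01, "wz": -0.039, "gripper": 0.3}, {"tx": -108, "ty": -22, "tz": -7, "wx": 0.091, "wy": 0.013, "wz": -0.052, "gripper": 0.3}, {"tx": -126, "ty": -26, "tz": -9, "wx": 0.114, "wy": 0.016, "wz": -0.065, "gripper": 0.3}])

```text
time: 7.3
position: [0.5504, -0.281, 0.2073]
tool_rot: [-1.875, -2.519, -0.009]
ft_force: [-0.9, 0.1, -7.4]
grip_width: 0.527
grip_force: 35.0
```

```bash
python3 - <<'E'
from h import *
im=snap('wrist','w3.png');np.save('w3.npy',im,allow_pickle=True)
t=vision.get_image('top');np.save('t3.npy',t,allow_pickle=True)
s=ctrl.get_state();print(s['time'],s['position'],s['ft_force'],s['grip_force'],s['grip_width'],s['joint_positions'])
plan([((553.3,-281.7,140),tool(16.7))])
E
```

```text
7.4 [ 0.55056909 -0.28314332  0.20725953] [ 0.00890833 -0.94534724 -7.41287705] 34.989885091781616 0.5256658890858984 [ 0.46190524  0.26184835 -0.03244854  1.55582547  0.00368141  1.32296157
  0.71727146]
t [ 0.4  2.8 67.3] w [ 0.004 -0.003 -0.004]
--
```

View pics/w3.png

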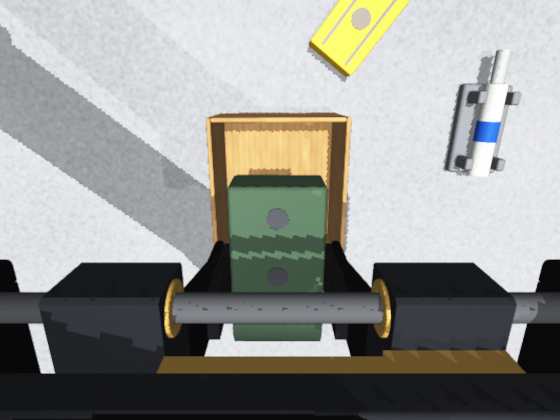

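The picture shows the hinge held level above the box; the rim's far corners are at (207,118) and (351,114), and the hinge's end edge is at row ~187.

```bash
python3 - <<'E'
from h import *
im=np.load('w3.npy',allow_pickle=True).item()
B=Ro.from_euler('z',16.7,degrees=True);c=np.array([553.3,-281.7,0])
cor=c+B.apply([[-60,69,82],[60,69,82],[-56,65,82],[56,65,82],[-56,65,4],[56,65,4]]);print(proj(im,cor/1000).round(1))
for u,v in((207,117),(351,114)):
    print('box frame',B.inv().apply(atz(im,u,v,.082)*1000-c).round(1))
tcp=np.array([550.6,-283.1,207.3])
for u,v,z in((231,188,221.3),(326,188,221.3),(231,176,195.3),(326,176,195.3)):
    print('tool rel',B.inv().apply(atz(im,u,v,z/1000)*1000-tcp).round(1))
cv2.imwrite('pics/c3.png',cv2.resize(im['color'][100:350,190:370],None,fx=2.4,fy=2.4,interpolation=cv2.INTER_CUBIC))
E
```

```text
[[207.7 115.8]
 [354.3 115.7]
 [212.8 120.8]
 [349.2 120.8]
 [226.1 115.7]
 [333.8 115.6]]
box frame [-60.6  68.1  82. ]
box frame [57.2 70.4 82. ]
tool rel [-21.4  45.5  14. ]
tool rel [21.3 45.4 14. ]
tool rel [-24.7  45.1 -12. ]
tool rel [ 25.  45. -12.]
```

View pics/c3.png

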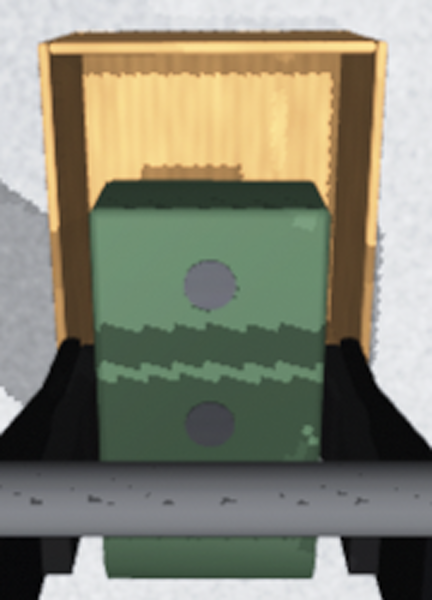

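>>> jog_arm(increments=[{"tx": -1, "ty": 2, "tz": 20, "wx": 0, "wy": 0, "wz": -0.004, "gripper": 0.3}, {"tx": -1, "ty": 2, "tz": 45, "wx": 0.004, "wy": -0.003, "wz": -0.004, "gripper": 0.3}, {"tx": -1, "ty": 2, "tz": 75, "wx": 0.004, "wy": -0.003, "wz": -0.004, "gripper": 0.3}, {"tx": -1, "ty": 2, "tz": 100, "wx": 0.004, "wy": -0.003, "wz": -0.004, "gripper": 0.3}, {"tx": -1, "ty": 2, "tz": 115, "wx": 0.004, "wy": -0.003, "wz": -0.004, "gripper": 0.3}])

```text
time: 7.82
position: [0.5525, -0.2758, 0.0896]
tool_rot: [-1.864, -2.522, -0.005]
ft_force: [-1.6, 0.5, -7.5]
grip_width: 0.522
grip_force: 35.0
```

```bash
python3 - <<'E'
from h import *
s=ctrl.get_state();print(s['time'],s['position'],s['ft_force'],s['grip_force'],s['grip_width'])
plan([((552.5,-282,24),tool(16.9))])
E
```

```text
7.8167 [ 0.55251518 -0.27579247  0.08957345] [-1.5676294   0.49228995 -7.5447779 ] 34.9903804063797 0.5221377460073822
t [-6.3 -1.8 65.5] w [-0.001 -0.006  0.003]
--
```

>>> jog_arm(increments=[{"tx": -3, "ty": -1, "tz": 10, "wx": 0, "wy": -0.006, "wz": 0.003, "gripper": 0.3}, {"tx": -6, "ty": -2, "tz": 20, "wx": 0, "wy": -0.006, "wz": 0.003, "gripper": 0.3}, {"tx": -6, "ty": -2, "tz": 30, "wx": 0, "wy": -0.006, "wz": 0.003, "gripper": 0.3}, {"tx": -6, "ty": -2, "tz": 30, "wx": 0, "wy": -0.006, "wz": 0.003, "gripper": 0.3}, {"tx": -6, "ty": -2, "tz": 30, "wx": 0, "wy": -0.006, "wz": 0.003, "gripper": 0.3}])

```text
time: 8.23
position: [0.5564, -0.2857, 0.0659]
tool_rot: [1.867, 2.514, 0.0]
ft_force: [0.0, 0.2, -6.6]
grip_width: 0.522
grip_force: 35.0
```

```bash
python3 - <<'E'
from h import *
s=ctrl.get_state();print(s['time'],s['position'],s['ft_force'],s['grip_force'],s['grip_width'])
plan([((552.5,-282,20),tool(16.9))])
E
```

```text
8.2333 [ 0.55639091 -0.28573882  0.06588759] [ 0.02620369  0.2329394  -6.59481115] 34.99087393283844 0.5216924107142383
t [ 5.1 -2.9 45.8] w [ 0.006  0.008 -0.002]
--
```

```bash
python3 - <<'E'
from h import *
for i in range(6):
  s=ctrl.get_state();print(s['time'],s['position'].round(4),s['tool_rot'].round(3),s['joint_positions'].round(4));
  if i<5: vision.get_image('wrist')
E
```

```text
8.2333 [ 0.5564 -0.2857  0.0659] [1.867 2.514 0.   ] [ 0.4595  0.3795 -0.035   1.699   0.017   1.0535  0.712 ]
8.2833 [ 0.5571 -0.2861  0.0668] [1.866e+00 2.513e+00 1.000e-03] [ 0.4596  0.3787 -0.035   1.6981  0.0171  1.0533  0.712 ]
8.3333 [ 0.5575 -0.2862  0.0673] [1.865e+00 2.512e+00 1.000e-03] [ 0.4595  0.3782 -0.0351  1.6976  0.0171  1.0532  0.712 ]
8.3833 [ 0.5576 -0.2862  0.0675] [1.865e+00 2.512e+00 1.000e-03] [ 0.4595  0.378  -0.0351  1.6975  0.0172  1.0532  0.712 ]
8.4333 [ 0.5575 -0.2863  0.0675] [1.865e+00 2.512e+00 1.000e-03] [ 0.4595  0.3779 -0.035   1.6977  0.0173  1.0532  0.712 ]
8.4833 [ 0.5574 -0.2862  0.0673] [1.865e+00 2.512e+00 1.000e-03] [ 0.4595  0.378  -0.035   1.6979  0.0173  1.0531  0.712 ]
```

```bash
python3 - <<'E'
from h import *
plan([((552.5,-282,26),tool(16.9))])
E
```

```text
t [ 5.9 -3.8 41.2] w [ 0.008  0.01  -0.002]
--
```

>>> jog_arm(increments=[{"tx": 3, "ty": -2, "tz": 8, "wx": 0.004, "wy": 0.005, "wz": -0.002, "gripper": 0.3}, {"tx": 6, "ty": -4, "tz": 18, "wx": 0.008, "wy": 0.01, "wz": -0.002, "gripper": 0.3}, {"tx": 6, "ty": -4, "tz": 28, "wx": 0.008, "wy": 0.01, "wz": -0.002, "gripper": 0.3}, {"tx": 6, "ty": -4, "tz": 36, "wx": 0.008, "wy": 0.01, "wz": -0.002, "gripper": 0.3}, {"tx": 6, "ty": -4, "tz": 41, "wx": 0.008, "wy": 0.01, "wz": -0.002, "gripper": 0.3}])

```text
time: 8.9
position: [0.5502, -0.2811, 0.0228]
tool_rot: [-1.868, -2.52, 0.002]
ft_force: [-0.2, -0.5, -7.4]
grip_width: 0.523
grip_force: 35.0
```

>>> jog_arm(increments=[{"tx": 0, "ty": 0, "tz": 0, "wx": 0, "wy": 0, "wz": 0, "gripper": 0.3}, {"tx": 0, "ty": 0, "tz": 0, "wx": 0, "wy": 0, "wz": 0, "gripper": 0.3}, {"tx": 0, "ty": 0, "tz": 0, "wx": 0, "wy": 0, "wz": 0, "gripper": 0.3}, {"tx": 0, "ty": 0, "tz": 0, "wx": 0, "wy": 0, "wz": 0, "gripper": 0.3}, {"tx": 0, "ty": 0, "tz": 0, "wx": 0, "wy": 0, "wz": 0, "gripper": 0.3}])

```text
time: 9.32
position: [0.5519, -0.2819, 0.0257]
tool_rot: [-1.87, -2.524, 0.0]
ft_force: [-0.5, 0.6, -7.6]
grip_width: 0.526
grip_force: 35.0
```

```bash
python3 - <<'E'
from h import *
s=ctrl.get_state();print(s['time'],s['position'],s['ft_force'],s['grip_force'],s['grip_width'])
plan([((552.5,-282,18.5),tool(16.9))])
E
```

```text
9.3167 [ 0.55190992 -0.28193401  0.02572449] [-0.52181484  0.64703159 -7.59626262] 34.99066650867462 0.5263160070059032
t [-0.2  0.5  7.2] w [-0. -0.  0.]
--
```

>>> jog_arm(increments=[{"tx": 0, "ty": 0.5, "tz": 2, "wx": 0, "wy": 0, "wz": 0, "gripper": 0.3}, {"tx": 0, "ty": 0.5, "tz": 4, "wx": 0, "wy": 0, "wz": 0, "gripper": 0.3}, {"tx": 0, "ty": 0.5, "tz": 6, "wx": 0, "wy": 0, "wz": 0, "gripper": 0.3}, {"tx": 0, "ty": 0.5, "tz": 7.5, "wx": 0, "wy": 0, "wz": 0, "gripper": 0.3}, {"tx": 0, "ty": 0.5, "tz": 8, "wx": 0, "wy": 0, "wz": 0, "gripper": 0.3}])

```text
time: 9.73
position: [0.5516, -0.2814, 0.0166]
tool_rot: [-1.869, -2.522, 0.001]
ft_force: [-0.4, 0.5, -7.8]
grip_width: 0.523
grip_force: 35.0
```

>>> jog_arm(increments=[{"tx": 0, "ty": 0, "tz": 0.3, "wx": 0, "wy": 0, "wz": 0, "gripper": 0.3}, {"tx": 0, "ty": 0, "tz": 0.6, "wx": 0, "wy": 0, "wz": 0, "gripper": 0.3}, {"tx": 0, "ty": 0, "tz": 0.8, "wx": 0, "wy": 0, "wz": 0, "gripper": 0.3}, {"tx": 0, "ty": 0, "tz": 1, "wx": 0, "wy": 0, "wz": 0, "gripper": 0.3}, {"tx": 0, "ty": 0, "tz": 1, "wx": 0, "wy": 0, "wz": 0, "gripper": 0.3}])

```text
time: 10.15
position: [0.5519, -0.2816, 0.0161]
tool_rot: [-1.87, -2.523, 0.0]
ft_force: [0.3, 0.9, -7.9]
grip_width: 0.526
grip_force: 35.0
```

>>> jog_arm(increments=[{"tx": 0, "ty": 0, "tz": 0.3, "wx": 0, "wy": 0, "wz": 0, "gripper": 0.3}, {"tx": 0, "ty": 0, "tz": 0.6, "wx": 0, "wy": 0, "wz": 0, "gripper": 0.3}, {"tx": 0, "ty": 0, "tz": 0.8, "wx": 0, "wy": 0, "wz": 0, "gripper": 0.3}, {"tx": 0, "ty": 0, "tz": 0.8, "wx": 0, "wy": 0, "wz": 0, "gripper": 0.3}, {"tx": 0, "ty": 0, "tz": 0.8, "wx": 0, "wy": 0, "wz": 0, "gripper": 0.3}])

```text
time: 10.57
position: [0.552, -0.2816, 0.0157]
tool_rot: [-1.87, -2.523, 0.0]
ft_force: [-1.2, 0.6, -3.6]
grip_width: 0.526
grip_force: 35.0
```

>>> jog_arm(increments=[{"tx": 0, "ty": 0, "tz": 0.4, "wx": 0, "wy": 0, "wz": 0, "gripper": 0.3}, {"tx": 0, "ty": 0, "tz": 0.4, "wx": 0, "wy": 0, "wz": 0, "gripper": 0.3}, {"tx": 0, "ty": 0, "tz": 0.4, "wx": 0, "wy": 0, "wz": 0, "gripper": 0.7}, {"tx": 0, "ty": 0, "tz": 0.4, "wx": 0, "wy": 0, "wz": 0, "gripper": 0.7}, {"tx": 0, "ty": 0, "tz": 0.4, "wx": 0, "wy": 0, "wz": 0, "gripper": 0.7}])

```text
time: 10.98
position: [0.5523, -0.2826, 0.0161]
tool_rot: [-1.871, -2.524, 0.001]
ft_force: [-2.1, 3.2, 12.8]
grip_width: 0.656
grip_force: 7.0
```

>>> jog_arm(increments=[{"tx": 0, "ty": 0, "tz": 0, "wx": 0, "wy": 0, "wz": 0, "gripper": 0.7}, {"tx": 0, "ty": 0, "tz": 0, "wx": 0, "wy": 0, "wz": 0, "gripper": 0.7}, {"tx": 0, "ty": 0, "tz": 0, "wx": 0, "wy": 0, "wz": 0, "gripper": 0.7}, {"tx": 0, "ty": 0, "tz": -2, "wx": 0, "wy": 0, "wz": 0, "gripper": 0.7}, {"tx": 0, "ty": 0, "tz": -6, "wx": 0, "wy": 0, "wz": 0, "gripper": 0.7}])

```text
time: 11.4
position: [0.5512, -0.2812, 0.0203]
tool_rot: [-1.868, -2.521, 0.001]
ft_force: [0.4, 0.3, -0.3]
grip_width: 0.699
grip_force: 0.0
```

>>> jog_arm(increments=[{"tx": 0, "ty": 0, "tz": -15, "wx": 0, "wy": 0, "wz": 0, "gripper": 0.7}, {"tx": 0, "ty": 0, "tz": -40, "wx": 0, "wy": 0, "wz": 0, "gripper": 0.7}, {"tx": 0, "ty": 0, "tz": -75, "wx": 0, "wy": 0, "wz": 0, "gripper": 0.7}, {"tx": 0, "ty": 0, "tz": -110, "wx": 0, "wy": 0, "wz": 0, "gripper": 0.8}, {"tx": 0, "ty": 0, "tz": -145, "wx": 0, "wy": 0, "wz": 0, "gripper": 1}])

```text
time: 11.82
position: [0.5512, -0.2813, 0.1667]
tool_rot: [-1.869, -2.521, 0.001]
ft_force: [1.9, -1.4, 0.5]
grip_width: 0.778
grip_force: 0.0
```

```bash
sed -i 's/slab=(V>130)&(S<40)/slab=(V>170)\&(S<60)/' h.py; python3 - <<'E'
from h import *
im=snap('wrist','w4.png');np.save('w4.npy',im,allow_pickle=True)
vision.get_image('wrist');vision.get_image('wrist')
a=np.load('top.npy',allow_pickle=True).item()
print(fit(a,'slab',segm(a,'slab',(268,180,324,225)),(588,20,22)))
s=ctrl.get_state();print(s['time'],s['position'],s['ft_force'],s['grip_width'])
plan([((588,20,130),tool(22.3))])
E
```

```text
(array([590.8,  19.5,  22.7]), np.float64(0.151))
11.9667 [ 0.55383447 -0.28257283  0.16955101] [-0.31122567  0.18419335 -0.9061709 ] 0.9035239387199393
t [139.8  60.3  19.5] w [ 0.002  0.002 -0.047]
t [136.8  66.8  19.7] w [ 0.002  0.002 -0.047]
--
```

View pics/w4.png

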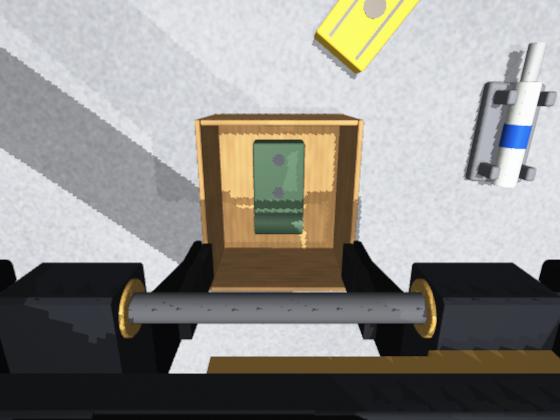

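The hinge lies flat and square in the box at (278,187). Now the slab.

>>> jog_arm(increments=[{"tx": 20, "ty": 9, "tz": 3, "wx": 0, "wy": 0, "wz": -0.01, "gripper": 1}, {"tx": 50, "ty": 22, "tz": 7, "wx": 0, "wy": 0, "wz": -0.02, "gripper": 1}, {"tx": 80, "ty": 34, "tz": 11, "wx": 0.002, "wy": 0.002, "wz": -0.03, "gripper": 1}, {"tx": 110, "ty": 47, "tz": 15, "wx": 0.002, "wy": 0.002, "wz": -0.04, "gripper": 1}, {"tx": 139.8, "ty": 60.3, "tz": 19.5, "wx": 0.002, "wy": 0.002, "wz": -0.047, "gripper": 1}])

```text
time: 12.38
position: [0.5677, -0.1288, 0.1445]
tool_rot: [-1.806, -2.561, 0.003]
ft_force: [0.7, -0.2, 0.6]
grip_width: 1.0
grip_force: 0.0
```

>>> jog_arm(increments=[{"tx": 34, "ty": 16, "tz": 5, "wx": 0, "wy": 0, "wz": -0.01, "gripper": 1}, {"tx": 68, "ty": 33, "tz": 10, "wx": 0.002, "wy": 0.002, "wz": -0.02, "gripper": 1}, {"tx": 100, "ty": 49, "tz": 15, "wx": 0.002, "wy": 0.002, "wz": -0.035, "gripper": 1}, {"tx": 125, "ty": 61, "tz": 18, "wx": 0.002, "wy": 0.002, "wz": -0.047, "gripper": 1}, {"tx": 136.8, "ty": 66.8, "tz": 19.7, "wx": 0.002, "wy": 0.002, "wz": -0.047, "gripper": 1}])

```text
time: 12.8
position: [0.5843, 0.0266, 0.1249]
tool_rot: [-1.735, -2.605, 0.002]
ft_force: [0.6, 0.0, -0.6]
grip_width: 0.997
grip_force: 0.0
```

>>> jog_arm(increments=[{"tx": 0, "ty": 0, "tz": 0, "wx": 0, "wy": 0, "wz": 0, "gripper": 1}, {"tx": 0, "ty": 0, "tz": 0, "wx": 0, "wy": 0, "wz": 0, "gripper": 1}, {"tx": 0, "ty": 0, "tz": 0, "wx": 0, "wy": 0, "wz": 0, "gripper": 1}, {"tx": 0, "ty": 0, "tz": 0, "wx": 0, "wy": 0, "wz": 0, "gripper": 1}, {"tx": 0, "ty": 0, "tz": 0, "wx": 0, "wy": 0, "wz": 0, "gripper": 1}])

```text
time: 13.22
position: [0.5861, 0.0186, 0.1271]
tool_rot: [-1.75, -2.601, 0.003]
ft_force: [-0.1, -0.5, 0.2]
grip_width: 0.998
grip_force: 0.0
```

```bash
python3 - <<'E'
from h import *
w=np.load('w4.npy',allow_pickle=True).item()
print('hinge in box',fit(w,'hflat',cv2.fillConvexPoly(np.zeros((420,560),np.uint8),cv2.convexHull(cv2.findNonZero(((lambda h:((h[...,0]>50)&(h[...,0]<95)&(h[...,1]>40)))(cv2.cvtColor(w['color'],cv2.COLOR_BGR2HSV))).astype(np.uint8)*np.pad(np.ones((120,80),np.uint8),((130,170),(240,240))))),1),(552,-282,17)))
im=snap('wrist','w5.png');np.save('w5.npy',im,allow_pickle=True)
s=ctrl.get_state();print(s['time'],s['position'],s['grip_width'])
print(proj(im,Ro.from_euler('z',22.3,degrees=True).apply(MOD['slab'])/1000+[.588,.02,0]).round())
print([d for d in vision.spot_in('wrist','marble_slab')])
E
```

```text
hinge in box (array([ 551., -283.,   17.]), np.float64(0.038))
13.2667 [0.58608435 0.01901359 0.1271454 ] 0.9993156265008342
[[254. 238.]
 [252. 251.]
 [252. 146.]
 [249. 151.]
 [309. 238.]
 [312. 251.]
 [311. 146.]
 [315. 151.]]
[{'bbox': [248.6, 145.3, 312.3, 249.3], 'conf': 0.96}, {'bbox': [164.7, 270.1, 262.6, 369.6], 'conf': 0.88}, {'bbox': [0.0, 0.0, 57.7, 107.3], 'conf': 0.84}, {'bbox': [401.4, 245.8, 453.7, 294.6], 'conf': 0.44}]
```

View pics/w5.png

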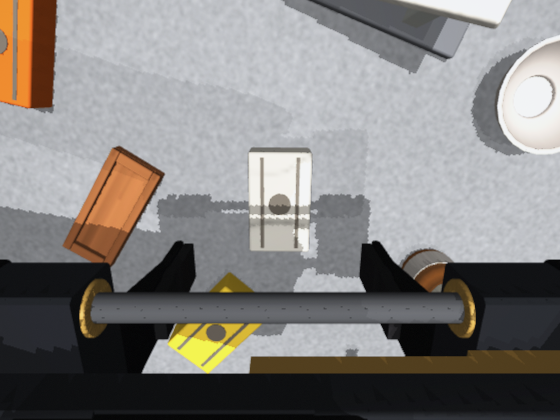

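The white slab is at (280,201), matching the prediction to within 1 px, and the jaws straddle it cleanly.

```bash
python3 - <<'E'
from h import *
plan([((587.2,20.7,50),tool(22.3))])
E
```

```text
t [ 0.3  1.8 77.2] w [-0.005 -0.005 -0.002]
--
```

>>> jog_arm(increments=[{"tx": 0, "ty": 1, "tz": 15, "wx": -0.005, "wy": -0.005, "wz": -0.002, "gripper": 1}, {"tx": 0.3, "ty": 1.8, "tz": 35, "wx": -0.005, "wy": -0.005, "wz": -0.002, "gripper": 1}, {"tx": 0.3, "ty": 1.8, "tz": 55, "wx": -0.005, "wy": -0.005, "wz": -0.002, "gripper": 1}, {"tx": 0.3, "ty": 1.8, "tz": 70, "wx": -0.005, "wy": -0.005, "wz": -0.002, "gripper": 1}, {"tx": 0.3, "ty": 1.8, "tz": 77, "wx": -0.005, "wy": -0.005, "wz": -0.002, "gripper": 1}])

```text
time: 13.73
position: [0.5855, 0.0215, 0.0478]
tool_rot: [-1.747, -2.608, 0.003]
ft_force: [-0.2, -0.5, -0.3]
grip_width: 1.001
grip_force: 0.0
```

>>> jog_arm(increments=[{"tx": 0, "ty": 0, "tz": 0, "wx": 0, "wy": 0, "wz": 0, "gripper": 1}, {"tx": 0, "ty": 0, "tz": 0, "wx": 0, "wy": 0, "wz": 0, "gripper": 1}, {"tx": 0, "ty": 0, "tz": 0, "wx": 0, "wy": 0, "wz": 0, "gripper": 1}, {"tx": 0, "ty": 0, "tz": 0, "wx": 0, "wy": 0, "wz": 0, "gripper": 1}, {"tx": 0, "ty": 0, "tz": 0, "wx": 0, "wy": 0, "wz": 0, "gripper": 1}])

```text
time: 14.15
position: [0.5879, 0.0222, 0.0512]
tool_rot: [1.747, 2.61, 0.002]
ft_force: [-0.5, 0.5, -0.1]
grip_width: 0.997
grip_force: 0.0
```

```bash
python3 - <<'E'
from h import *
im=vision.get_image('wrist');np.save('w6.npy',im,allow_pickle=True);cv2.imwrite('pics/w6.png',im['color'])
s=ctrl.get_state();print(s['time'],s['position'])
b=vision.spot_in('wrist','marble_slab')[0];print(b)
q=proj(im,Ro.from_euler('z',22.3,degrees=True).apply(MOD['slab'])/1000+[.5872,.0207,0]);print(q.min(0),q.max(0))
plan([((587.2,20.7,6),tool(22.3))])
E
```

```text
14.2 [0.58765469 0.02224289 0.05094254]
{'bbox': [160.2, 323.3, 252.7, 370.5], 'conf': 0.87}
[231.78902111 165.23811789] [321.82719385 305.83963773]
t [-1.3 -0.9 44.7] w [ 0.001 -0.     0.002]
--
```

>>> jog_arm(increments=[{"tx": -1, "ty": -1, "tz": 14, "wx": 0, "wy": 0, "wz": 0.002, "gripper": 1}, {"tx": -1.3, "ty": -1, "tz": 26, "wx": 0, "wy": 0, "wz": 0.002, "gripper": 1}, {"tx": -1.3, "ty": -1, "tz": 36, "wx": 0, "wy": 0, "wz": 0.002, "gripper": 0.9}, {"tx": -1.3, "ty": -1, "tz": 42, "wx": 0, "wy": 0, "wz": 0.002, "gripper": 0.8}, {"tx": -1.3, "ty": -1, "tz": 44.5, "wx": 0, "wy": 0, "wz": 0.002, "gripper": 0.7}], grip_force=20)

```text
time: 14.67
position: [0.5854, 0.0206, 0.0038]
tool_rot: [-1.748, -2.607, 0.002]
ft_force: [-0.2, 0.6, -0.3]
grip_width: 0.851
grip_force: 0.0
```

>>> jog_arm(increments=[{"tx": 0, "ty": 0, "tz": 0, "wx": 0, "wy": 0, "wz": 0, "gripper": 0.65}, {"tx": 0, "ty": 0, "tz": 0, "wx": 0, "wy": 0, "wz": 0, "gripper": 0.5}, {"tx": 0, "ty": 0, "tz": 0, "wx": 0, "wy": 0, "wz": 0, "gripper": 0.4}, {"tx": 0, "ty": 0, "tz": 0, "wx": 0, "wy": 0, "wz": 0, "gripper": 0.4}, {"tx": 0, "ty": 0, "tz": 0, "wx": 0, "wy": 0, "wz": 0, "gripper": 0.4}])

```text
time: 15.08
position: [0.587, 0.0207, 0.0061]
tool_rot: [1.749, 2.609, 0.001]
ft_force: [-1.0, 0.4, 1.2]
grip_width: 0.571
grip_force: 20.0
```

>>> jog_arm(increments=[{"tx": 0, "ty": 0, "tz": 0, "wx": 0, "wy": 0, "wz": 0, "gripper": 0.4}, {"tx": 0, "ty": 0, "tz": 0, "wx": 0, "wy": 0, "wz": 0, "gripper": 0.4}, {"tx": 0, "ty": 0, "tz": 0, "wx": 0, "wy": 0, "wz": 0, "gripper": 0.4}, {"tx": 0, "ty": 0, "tz": 0, "wx": 0, "wy": 0, "wz": 0, "gripper": 0.4}, {"tx": 0, "ty": 0, "tz": 0, "wx": 0, "wy": 0, "wz": 0, "gripper": 0.4}])

```text
time: 15.5
position: [0.587, 0.0207, 0.0061]
tool_rot: [1.75, 2.609, 0.001]
ft_force: [-1.6, 0.3, 4.8]
grip_width: 0.574
grip_force: 20.0
```

>>> jog_arm(increments=[{"tx": 0, "ty": 0, "tz": -6, "wx": 0, "wy": 0, "wz": 0, "gripper": 0.4}, {"tx": 0, "ty": 0, "tz": -25, "wx": 0, "wy": 0, "wz": 0, "gripper": 0.4}, {"tx": 0, "ty": 0, "tz": -60, "wx": 0, "wy": 0, "wz": 0, "gripper": 0.4}, {"tx": 0, "ty": 0, "tz": -95, "wx": 0, "wy": 0, "wz": 0, "gripper": 0.4}, {"tx": 0, "ty": 0, "tz": -120, "wx": 0, "wy": 0, "wz": 0, "gripper": 0.4}])

```text
time: 15.92
position: [0.5865, 0.0207, 0.1273]
tool_rot: [-1.75, -2.609, -0.001]
ft_force: [1.1, -0.4, -3.5]
grip_width: 0.57
grip_force: 20.0
```

```bash
python3 - <<'E'
from h import *
s=ctrl.get_state();print(s['time'],s['position'],s['ft_force'],s['grip_width'])
plan([((551.5,-282.3,190),tool(17))])
E
```

```text
15.9167 [0.58654753 0.02068845 0.12729146] [ 1.10067153 -0.42597939 -3.53967138] 0.5695879901533766
t [-133.5  -73.7  -31.5] w [ 0.    -0.     0.046]
t [-136.8  -67.5  -31.4] w [ 0.    -0.     0.046]
--
```

>>> jog_arm(increments=[{"tx": -20, "ty": -11, "tz": -10, "wx": 0, "wy": 0, "wz": 0.01, "gripper": 0.4}, {"tx": -48, "ty": -27, "tz": -20, "wx": 0, "wy": 0, "wz": 0.02, "gripper": 0.4}, {"tx": -78, "ty": -43, "tz": -26, "wx": 0, "wy": 0, "wz": 0.03, "gripper": 0.4}, {"tx": -106, "ty": -58, "tz": -30, "wx": 0, "wy": 0, "wz": 0.04, "gripper": 0.4}, {"tx": -133.5, "ty": -73.7, "tz": -31.5, "wx": 0, "wy": 0, "wz": 0.046, "gripper": 0.4}])

```text
time: 16.33
position: [0.5684, -0.1324, 0.1569]
tool_rot: [-1.809, -2.567, 0.0]
ft_force: [-0.0, 0.3, -4.2]
grip_width: 0.573
grip_force: 20.0
```

>>> jog_arm(increments=[{"tx": -32, "ty": -16, "tz": -8, "wx": 0, "wy": 0, "wz": 0.01, "gripper": 0.4}, {"tx": -64, "ty": -32, "tz": -16, "wx": 0, "wy": 0, "wz": 0.02, "gripper": 0.4}, {"tx": -96, "ty": -47, "tz": -24, "wx": 0, "wy": 0, "wz": 0.035, "gripper": 0.4}, {"tx": -122, "ty": -60, "tz": -29, "wx": 0, "wy": 0, "wz": 0.046, "gripper": 0.4}, {"tx": -136.8, "ty": -67.5, "tz": -31.4, "wx": 0, "wy": 0, "wz": 0.046, "gripper": 0.4}])

```text
time: 16.75
position: [0.5494, -0.2877, 0.188]
tool_rot: [-1.875, -2.52, 0.004]
ft_force: [-0.2, -0.0, -3.7]
grip_width: 0.569
grip_force: 20.0
```

>>> jog_arm(increments=[{"tx": 0, "ty": 0, "tz": 0, "wx": 0, "wy": 0, "wz": 0, "gripper": 0.4}, {"tx": 0, "ty": 0, "tz": 0, "wx": 0, "wy": 0, "wz": 0, "gripper": 0.4}, {"tx": 0, "ty": 0, "tz": 0, "wx": 0, "wy": 0, "wz": 0, "gripper": 0.4}, {"tx": 0, "ty": 0, "tz": 0, "wx": 0, "wy": 0, "wz": 0, "gripper": 0.4}, {"tx": 0, "ty": 0, "tz": 0, "wx": 0, "wy": 0, "wz": 0, "gripper": 0.4}])

```text
time: 17.17
position: [0.5519, -0.2806, 0.1878]
tool_rot: [-1.864, -2.527, -0.001]
ft_force: [-0.1, 0.1, -2.4]
grip_width: 0.574
grip_force: 20.0
```

```bash
python3 - <<'E'
from h import *
im=snap('wrist','w7.png');np.save('w7.npy',im,allow_pickle=True)
s=ctrl.get_state();print(s['time'],s['position'],s['ft_force'],s['grip_width'])
print(proj(im,s['position']+tool(17).apply(np.array([[y,x,z] for x in(-25,25) for y in(42,-42) for z in (6.1,-21.9)])*1.)/1000).round())
cv2.imwrite('pics/c7.png',cv2.resize(im['color'][100:350,190:370],None,fx=2.4,fy=2.4,interpolation=cv2.INTER_CUBIC))
plan([((551.5,-282.3,60),tool(17))])
E
```

```text
17.2167 [ 0.55191836 -0.28087738  0.18792493] [ 0.44413844 -0.54501954 -3.44374355] 0.5719165483782629
[[230. 181.]
 [221. 197.]
 [235. 322.]
 [229. 357.]
 [329. 181.]
 [338. 197.]
 [322. 322.]
 [328. 357.]]
t [ -1.4  -0.8 127.9] w [-0.    -0.001  0.003]
--
```

View pics/c7.png

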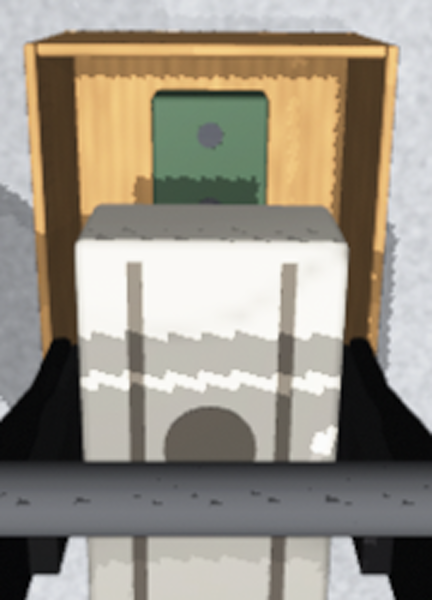

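```bash
python3 - <<'E'
from h import *
im=np.load('w7.npy',allow_pickle=True).item();B=Ro.from_euler('z',17,degrees=True)
tcp=np.array([551.9,-280.9,187.9]);ref=np.array([552,-281.6,0])
for u,v in((221.5,200),(335.3,200)): print('slab',B.inv().apply(atz(im,u,v,.2098)*1000-tcp).round(1))
g=lambda x,y:(x/2.4+190-.3,y/2.4+100-.3)
for x,y in((152,95),(268,95)): print('hinge top far',B.inv().apply(atz(im,*g(x,y),.030)*1000-ref).round(1))
for x,y in((26,44),(398,44)): print('box rim far (60,69)',B.inv().apply(atz(im,*g(x,y),.082)*1000-ref).round(1))
E
```

```text
slab [-25.   40.5  21.9]
slab [24.  40.7 21.9]
hinge top far [-23.4  45.   30. ]
hinge top far [21.4 45.2 30. ]
box rim far (60,69) [-59.6  67.4  82. ]
box rim far (60,69) [58.7 67.8 82. ]
```

The slab is held 1.4 mm off along its length, so I'll compensate: the target TCP is (551.1, -280.3).

>>> jog_arm(increments=[{"tx": 0.5, "ty": -1, "tz": 20, "wx": 0, "wy": 0, "wz": 0.003, "gripper": 0.4}, {"tx": 0.5, "ty": -1, "tz": 50, "wx": 0, "wy": 0, "wz": 0.003, "gripper": 0.4}, {"tx": 0.5, "ty": -1, "tz": 80, "wx": 0, "wy": 0, "wz": 0.003, "gripper": 0.4}, {"tx": 0.5, "ty": -1, "tz": 110, "wx": 0, "wy": 0, "wz": 0.003, "gripper": 0.4}, {"tx": 0.5, "ty": -1, "tz": 130, "wx": 0, "wy": 0, "wz": 0.003, "gripper": 0.4}])

```text
time: 17.63
position: [0.5492, -0.2806, 0.0552]
tool_rot: [-1.868, -2.521, 0.0]
ft_force: [-0.4, 0.3, -3.7]
grip_width: 0.576
grip_force: 20.0
```

>>> jog_arm(increments=[{"tx": 0, "ty": 0, "tz": 0, "wx": 0, "wy": 0, "wz": 0, "gripper": 0.4}, {"tx": 0, "ty": 0, "tz": 0, "wx": 0, "wy": 0, "wz": 0, "gripper": 0.4}, {"tx": 0, "ty": 0, "tz": 0, "wx": 0, "wy": 0, "wz": 0, "gripper": 0.4}, {"tx": 0, "ty": 0, "tz": 0, "wx": 0, "wy": 0, "wz": 0, "gripper": 0.4}, {"tx": 0, "ty": 0, "tz": 0, "wx": 0, "wy": 0, "wz": 0, "gripper": 0.4}])

```text
time: 18.05
position: [0.552, -0.2828, 0.0605]
tool_rot: [1.87, 2.521, 0.002]
ft_force: [0.1, 0.3, -3.8]
grip_width: 0.575
grip_force: 20.0
```

```bash
python3 - <<'E'
from h import *
s=ctrl.get_state();print(s['time'],s['position'],s['ft_force'],s['grip_width'])
plan([((551.1,-280.3,37.5),tool(17))])
E
```

```text
18.05 [ 0.55195954 -0.2828038   0.06052162] [ 0.06925974  0.27723322 -3.84548132] 0.5751229776481711
t [ 2.7 -0.2 23. ] w [ 0.003  0.002 -0.002]
--
```

>>> jog_arm(increments=[{"tx": 2.7, "ty": 0, "tz": 6, "wx": 0.003, "wy": 0.002, "wz": -0.002, "gripper": 0.4}, {"tx": 2.7, "ty": 0, "tz": 12, "wx": 0.003, "wy": 0.002, "wz": -0.002, "gripper": 0.4}, {"tx": 2.7, "ty": 0, "tz": 16, "wx": 0.003, "wy": 0.002, "wz": -0.002, "gripper": 0.4}, {"tx": 2.7, "ty": 0, "tz": 19, "wx": 0.003, "wy": 0.002, "wz": -0.002, "gripper": 0.4}, {"tx": 2.7, "ty": 0, "tz": 20, "wx": 0.003, "wy": 0.002, "wz": -0.002, "gripper": 0.4}])

```text
time: 18.47
position: [0.549, -0.2794, 0.0372]
tool_rot: [-1.866, -2.521, 0.002]
ft_force: [0.2, 0.4, -3.4]
grip_width: 0.578
grip_force: 20.0
```

>>> jog_arm(increments=[{"tx": 0, "ty": 0, "tz": 0, "wx": 0, "wy": 0, "wz": 0, "gripper": 0.4}, {"tx": 0, "ty": 0, "tz": 0, "wx": 0, "wy": 0, "wz": 0, "gripper": 0.4}, {"tx": 0, "ty": 0, "tz": 0, "wx": 0, "wy": 0, "wz": 0, "gripper": 0.4}, {"tx": 0, "ty": 0, "tz": 1, "wx": 0, "wy": 0, "wz": 0, "gripper": 0.4}, {"tx": 0, "ty": 0, "tz": 1.5, "wx": 0, "wy": 0, "wz": 0, "gripper": 0.4}])

```text
time: 18.88
position: [0.5498, -0.2797, 0.0369]
tool_rot: [-1.867, -2.522, 0.001]
ft_force: [0.1, -0.1, -3.4]
grip_width: 0.573
grip_force: 20.0
```

```bash
python3 - <<'E'
from h import *
s=ctrl.get_state();print(s['time'],s['position'],s['ft_force'],s['grip_width'])
plan([((551.1,-280.3,37),tool(17))])
E
```

```text
18.8833 [ 0.54984438 -0.27971476  0.03692267] [ 0.10092792 -0.11190882 -3.35615437] 0.572805194999475
t [-0.9  1.  -0.1] w [-0.003 -0.002 -0.   ]
--
```

>>> jog_arm(increments=[{"tx": -0.5, "ty": 0.5, "tz": -0.3, "wx": 0, "wy": 0, "wz": 0, "gripper": 0.4}, {"tx": -0.8, "ty": 1, "tz": -0.3, "wx": -0.002, "wy": -0.001, "wz": 0, "gripper": 0.4}, {"tx": -0.8, "ty": 1, "tz": -0.3, "wx": -0.002, "wy": -0.001, "wz": 0, "gripper": 0.4}, {"tx": -0.8, "ty": 1, "tz": -0.3, "wx": -0.002, "wy": -0.001, "wz": 0, "gripper": 0.4}, {"tx": -0.8, "ty": 1, "tz": -0.3, "wx": -0.002, "wy": -0.001, "wz": 0, "gripper": 0.4}])

```text
time: 19.3
position: [0.5509, -0.2801, 0.0371]
tool_rot: [-1.868, -2.524, -0.0]
ft_force: [0.4, 0.6, -2.0]
grip_width: 0.571
grip_force: 20.0
```

>>> jog_arm(increments=[{"tx": 0, "ty": 0, "tz": 0.2, "wx": 0, "wy": 0, "wz": 0, "gripper": 0.4}, {"tx": 0, "ty": 0, "tz": 0.4, "wx": 0, "wy": 0, "wz": 0, "gripper": 0.4}, {"tx": 0, "ty": 0, "tz": 0.6, "wx": 0, "wy": 0, "wz": 0, "gripper": 0.4}, {"tx": 0, "ty": 0, "tz": 0.8, "wx": 0, "wy": 0, "wz": 0, "gripper": 0.4}, {"tx": 0, "ty": 0, "tz": 0.8, "wx": 0, "wy": 0, "wz": 0, "gripper": 0.4}])

```text
time: 19.72
position: [0.5509, -0.2801, 0.0362]
tool_rot: [-1.868, -2.524, -0.0]
ft_force: [-0.3, 0.6, -4.2]
grip_width: 0.573
grip_force: 20.0
```

>>> jog_arm(increments=[{"tx": 0, "ty": 0, "tz": 0.2, "wx": 0, "wy": 0, "wz": 0, "gripper": 0.4}, {"tx": 0, "ty": 0, "tz": 0.4, "wx": 0, "wy": 0, "wz": 0, "gripper": 0.4}, {"tx": 0, "ty": 0, "tz": 0.5, "wx": 0, "wy": 0, "wz": 0, "gripper": 0.4}, {"tx": 0, "ty": 0, "tz": 0.5, "wx": 0, "wy": 0, "wz": 0, "gripper": 0.4}, {"tx": 0, "ty": 0, "tz": 0.5, "wx": 0, "wy": 0, "wz": 0, "gripper": 0.4}])

```text
time: 20.13
position: [0.5509, -0.2801, 0.0361]
tool_rot: [-1.868, -2.524, -0.0]
ft_force: [-2.8, 0.5, 1.1]
grip_width: 0.571
grip_force: 20.0
```

>>> jog_arm(increments=[{"tx": 0, "ty": 0, "tz": 0, "wx": 0, "wy": 0, "wz": 0, "gripper": 0.72}, {"tx": 0, "ty": 0, "tz": 0, "wx": 0, "wy": 0, "wz": 0, "gripper": 0.72}, {"tx": 0, "ty": 0, "tz": 0, "wx": 0, "wy": 0, "wz": 0, "gripper": 0.72}, {"tx": 0, "ty": 0, "tz": 0, "wx": 0, "wy": 0, "wz": 0, "gripper": 0.72}, {"tx": 0, "ty": 0, "tz": 0, "wx": 0, "wy": 0, "wz": 0, "gripper": 0.72}])

```text
time: 20.55
position: [0.5511, -0.2802, 0.0359]
tool_rot: [-1.868, -2.524, -0.0]
ft_force: [0.0, -1.1, -0.2]
grip_width: 0.713
grip_force: 0.0
```

>>> jog_arm(increments=[{"tx": 0, "ty": 0, "tz": -5, "wx": 0, "wy": 0, "wz": 0, "gripper": 0.72}, {"tx": 0, "ty": 0, "tz": -25, "wx": 0, "wy": 0, "wz": 0, "gripper": 0.72}, {"tx": 0, "ty": 0, "tz": -60, "wx": 0, "wy": 0, "wz": 0, "gripper": 0.72}, {"tx": 0, "ty": 0, "tz": -95, "wx": 0, "wy": 0, "wz": 0, "gripper": 0.8}, {"tx": 0, "ty": 0, "tz": -120, "wx": 0, "wy": 0, "wz": 0, "gripper": 1}])

```text
time: 20.97
position: [0.552, -0.2807, 0.1594]
tool_rot: [1.868, 2.524, 0.001]
ft_force: [1.0, -0.4, -0.0]
grip_width: 0.803
grip_force: 0.0
```

>>> jog_arm(increments=[{"tx": 0, "ty": 0, "tz": 0, "wx": 0, "wy": 0, "wz": 0, "gripper": 1}, {"tx": 0, "ty": 0, "tz": 0, "wx": 0, "wy": 0, "wz": 0, "gripper": 1}, {"tx": 0, "ty": 0, "tz": 0, "wx": 0, "wy": 0, "wz": 0, "gripper": 1}, {"tx": 0, "ty": 0, "tz": 0, "wx": 0, "wy": 0, "wz": 0, "gripper": 1}, {"tx": 0, "ty": 0, "tz": 0, "wx": 0, "wy": 0, "wz": 0, "gripper": 1}])

```text
time: 21.38
position: [0.5501, -0.2798, 0.1541]
tool_rot: [-1.866, -2.521, 0.001]
ft_force: [-0.4, -0.5, -0.5]
grip_width: 1.0
grip_force: 0.0
```

```bash
python3 - <<'E'
from h import *
im=snap('wrist','w8.png');np.save('w8.npy',im,allow_pickle=True)
cv2.imwrite('pics/c8.png',cv2.resize(im['color'][90:290,180:380],None,fx=3,fy=3,interpolation=cv2.INTER_CUBIC))
s=ctrl.get_state();print(s['time'],s['position'],s['ft_force'],s['grip_width'])
plan([((457.9,-45.9,130),tool(-11.2))])
E
```

```text
21.4333 [ 0.55027936 -0.27986768  0.1542447 ] [ 1.14120459  0.81391805 -0.35581303] 0.9997849792882549
t [125.3 -10.   12.6] w [-0.002 -0.001  0.246]
t [119.1 -40.2  12.4] w [-0.002 -0.001  0.246]
--
```

View pics/c8.png

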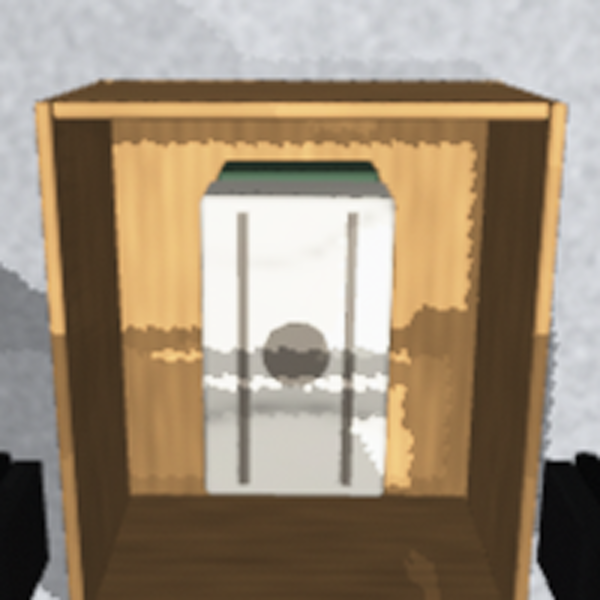

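The slab sits squarely on the hinge; its top face has crop corners (203,196), (393,196), (207,494) and (383,493). The picture budget is used up, so I continue by numbers. Now the tablet.

>>> jog_arm(increments=[{"tx": 20, "ty": -2, "tz": 3, "wx": 0, "wy": 0, "wz": 0.05, "gripper": 1}, {"tx": 46, "ty": -4, "tz": 5, "wx": 0, "wy": 0, "wz": 0.1, "gripper": 1}, {"tx": 72, "ty": -6, "tz": 8, "wx": 0, "wy": 0, "wz": 0.15, "gripper": 1}, {"tx": 98, "ty": -8, "tz": 10, "wx": 0, "wy": 0, "wz": 0.2, "gripper": 1}, {"tx": 125.3, "ty": -10, "tz": 12.6, "wx": -0.002, "wy": -0.001, "wz": 0.246, "gripper": 1}])

```text
time: 21.85
position: [0.504, -0.1624, 0.1424]
tool_rot: [-2.168, -2.273, -0.0]
ft_force: [0.6, 0.8, 0.8]
grip_width: 0.996
grip_force: 0.0
```

>>> jog_arm(increments=[{"tx": 30, "ty": -10, "tz": 3, "wx": 0, "wy": 0, "wz": 0.06, "gripper": 1}, {"tx": 60, "ty": -20, "tz": 6, "wx": 0, "wy": 0, "wz": 0.12, "gripper": 1}, {"tx": 88, "ty": -30, "tz": 9, "wx": 0, "wy": 0, "wz": 0.18, "gripper": 1}, {"tx": 108, "ty": -36, "tz": 11, "wx": 0, "wy": 0, "wz": 0.22, "gripper": 1}, {"tx": 119, "ty": -40, "tz": 12.4, "wx": -0.002, "wy": -0.001, "wz": 0.246, "gripper": 1}])

```text
time: 22.27
position: [0.4575, -0.0435, 0.1301]
tool_rot: [2.426, 1.995, 0.001]
ft_force: [1.0, -0.6, 0.2]
grip_width: 0.998
grip_force: 0.0
```

>>> jog_arm(increments=[{"tx": 0, "ty": 0, "tz": 0, "wx": 0, "wy": 0, "wz": 0, "gripper": 1}, {"tx": 0, "ty": 0, "tz": 0, "wx": 0, "wy": 0, "wz": 0, "gripper": 1}, {"tx": 0, "ty": 0, "tz": 0, "wx": 0, "wy": 0, "wz": 0, "gripper": 1}, {"tx": 0, "ty": 0, "tz": 0, "wx": 0, "wy": 0, "wz": 0, "gripper": 1}, {"tx": 0, "ty": 0, "tz": 0, "wx": 0, "wy": 0, "wz": 0, "gripper": 1}])

```text
time: 22.68
position: [0.4593, -0.0476, 0.1309]
tool_rot: [2.428, 1.991, 0.002]
ft_force: [0.3, 0.8, -0.4]
grip_width: 1.003
grip_force: 0.0
```

```bash
python3 - <<'E'
from h import *
w=np.load('w8.npy',allow_pickle=True).item();B=Ro.from_euler('z',17,degrees=True)
C=[atz(w,x/3+180-.33,y/3+90-.33,.058)*1000 for x,y in((203,196),(393,196),(207,494),(383,493))]
print('slab',np.mean(C,0).round(1),'boxframe',(B.inv().apply(np.array(C)-np.mean(C,0))).round(1).tolist())
im=snap('wrist','w9.png');np.save('w9.npy',im,allow_pickle=True)
s=ctrl.get_state();print(s['time'],s['position'],s['grip_width'])
m=segm(im,'tab',(200,100,360,275));print(cv2.boundingRect(m),m.sum())
q=proj(im,Ro.from_euler('z',-11.2,degrees=True).apply(MOD['tab'])/1000+[.4579,-.0459,0]);print(q.round())
print(fit(im,'tab',m,(458,-46,-11)))
plan([((457.9,-45.9,50),tool(-11.2))])
E
```

```text
slab [ 550.3 -281.3   58. ] boxframe [[-23.7, 41.4, 0.0], [24.4, 41.4, 0.0], [-24.8, -41.6, 0.0], [24.0, -41.2, 0.0]]
22.7333 [ 0.45921654 -0.0473822   0.13094331] 1.002445478993031
(248, 134, 54, 118) 6136
[[253. 244.]
 [252. 251.]
 [250. 131.]
 [249. 133.]
 [300. 244.]
 [301. 251.]
 [302. 131.]
 [304. 133.]]
(array([455.9, -47.5, -11.3]), np.float64(0.02))
t [ 1.2 -1.8 80.9] w [ 0.003  0.    -0.002]
--
```

>>> jog_arm(increments=[{"tx": 0.5, "ty": -2, "tz": 20, "wx": 0.003, "wy": 0, "wz": -0.002, "gripper": 1}, {"tx": 0.5, "ty": -2.5, "tz": 50, "wx": 0.003, "wy": 0, "wz": -0.002, "gripper": 1}, {"tx": 0.5, "ty": -2.5, "tz": 78, "wx": 0.003, "wy": 0, "wz": -0.002, "gripper": 1}, {"tx": 0.5, "ty": -2.5, "tz": 98, "wx": 0.003, "wy": 0, "wz": -0.002, "gripper": 0.9}, {"tx": 0.5, "ty": -2.5, "tz": 110, "wx": 0.003, "wy": 0, "wz": -0.002, "gripper": 0.8}])

```text
time: 23.15
position: [0.4552, -0.0459, 0.0185]
tool_rot: [-2.424, -1.994, 0.004]
ft_force: [-0.4, 0.9, 0.5]
grip_width: 0.92
grip_force: 0.0
```

>>> jog_arm(increments=[{"tx": 0, "ty": 0, "tz": 0, "wx": 0, "wy": 0, "wz": 0, "gripper": 0.75}, {"tx": 0, "ty": 0, "tz": 0, "wx": 0, "wy": 0, "wz": 0, "gripper": 0.75}, {"tx": 0, "ty": 0, "tz": 0, "wx": 0, "wy": 0, "wz": 0, "gripper": 0.75}, {"tx": 0, "ty": 0, "tz": 0, "wx": 0, "wy": 0, "wz": 0, "gripper": 0.75}, {"tx": 0, "ty": 0, "tz": 0, "wx": 0, "wy": 0, "wz": 0, "gripper": 0.75}])

```text
time: 23.57
position: [0.4579, -0.0457, 0.0221]
tool_rot: [2.425, 1.995, 0.002]
ft_force: [-0.0, 1.0, 0.8]
grip_width: 0.752
grip_force: 0.0
```

```bash
python3 - <<'E'
from h import *
s=ctrl.get_state();print(s['time'],s['position'],s['grip_width'])
plan([((457,-46.7,3.5),tool(-11.2))])
E
```

```text
23.5667 [ 0.4579428  -0.04571113  0.02213254] 0.7517869785753792
t [-1.2 -0.8 18.6] w [ 0.002 -0.     0.002]
--
```

>>> jog_arm(increments=[{"tx": -1, "ty": -0.8, "tz": 6, "wx": 0.002, "wy": 0, "wz": 0.002, "gripper": 0.75}, {"tx": -1.2, "ty": -0.8, "tz": 11, "wx": 0.002, "wy": 0, "wz": 0.002, "gripper": 0.75}, {"tx": -1.2, "ty": -0.8, "tz": 15, "wx": 0.002, "wy": 0, "wz": 0.002, "gripper": 0.75}, {"tx": -1.2, "ty": -0.8, "tz": 17, "wx": 0.002, "wy": 0, "wz": 0.002, "gripper": 0.65}, {"tx": -1.2, "ty": -0.8, "tz": 18, "wx": 0.002, "wy": 0, "wz": 0.002, "gripper": 0.55}], grip_force=10)

```text
time: 23.98
position: [0.4554, -0.0465, 0.0023]
tool_rot: [-2.426, -1.992, 0.004]
ft_force: [0.1, -0.5, 0.1]
grip_width: 0.671
grip_force: 0.0
```

>>> jog_arm(increments=[{"tx": 0, "ty": 0, "tz": 0, "wx": 0, "wy": 0, "wz": 0, "gripper": 0.5}, {"tx": 0, "ty": 0, "tz": 0, "wx": 0, "wy": 0, "wz": 0, "gripper": 0.4}, {"tx": 0, "ty": 0, "tz": 0, "wx": 0, "wy": 0, "wz": 0, "gripper": 0.4}, {"tx": 0, "ty": 0, "tz": 0, "wx": 0, "wy": 0, "wz": 0, "gripper": 0.4}, {"tx": 0, "ty": 0, "tz": 0, "wx": 0, "wy": 0, "wz": 0, "gripper": 0.4}])

```text
time: 24.4
position: [0.4559, -0.0466, 0.003]
tool_rot: [-2.427, -1.993, 0.002]
ft_force: [0.1, -0.6, -1.3]
grip_width: 0.5
grip_force: 10.0
```

>>> jog_arm(increments=[{"tx": 0, "ty": 0, "tz": 0, "wx": 0, "wy": 0, "wz": 0, "gripper": 0.4}, {"tx": 0, "ty": 0, "tz": 0, "wx": 0, "wy": 0, "wz": 0, "gripper": 0.4}, {"tx": 0, "ty": 0, "tz": 0, "wx": 0, "wy": 0, "wz": 0, "gripper": 0.4}, {"tx": 0, "ty": 0, "tz": 0, "wx": 0, "wy": 0, "wz": 0, "gripper": 0.4}, {"tx": 0, "ty": 0, "tz": 0, "wx": 0, "wy": 0, "wz": 0, "gripper": 0.4}])

```text
time: 24.82
position: [0.4558, -0.0466, 0.003]
tool_rot: [-2.426, -1.993, 0.002]
ft_force: [-0.2, 0.7, -0.3]
grip_width: 0.503
grip_force: 10.0
```

>>> jog_arm(increments=[{"tx": 0, "ty": 0, "tz": -6, "wx": 0, "wy": 0, "wz": 0, "gripper": 0.4}, {"tx": 0, "ty": 0, "tz": -25, "wx": 0, "wy": 0, "wz": 0, "gripper": 0.4}, {"tx": 0, "ty": 0, "tz": -60, "wx": 0, "wy": 0, "wz": 0, "gripper": 0.4}, {"tx": 0, "ty": 0, "tz": -95, "wx": 0, "wy": 0, "wz": 0, "gripper": 0.4}, {"tx": 0, "ty": 0, "tz": -120, "wx": 0, "wy": 0, "wz": 0, "gripper": 0.4}])

```text
time: 25.23
position: [0.457, -0.0466, 0.1262]
tool_rot: [2.427, 1.994, 0.001]
ft_force: [1.3, -0.8, -1.5]
grip_width: 0.506
grip_force: 10.0
```

```bash
python3 - <<'E'
from h import *
s=ctrl.get_state();print(s['time'],s['position'],s['ft_force'],s['grip_width'])
plan([((550.6,-281.5,190),tool(17))])
E
```

```text
25.2333 [ 0.45704424 -0.04661523  0.12617036] [ 1.29006497 -0.83751004 -1.53304832] 0.5058203398036221
t [-106.1   68.7  -31.9] w [ 0.    -0.    -0.246]
t [-119.7   40.8  -31.9] w [ 0.    -0.    -0.246]
--
```

>>> jog_arm(increments=[{"tx": -15, "ty": 10, "tz": -8, "wx": 0, "wy": 0, "wz": -0.04, "gripper": 0.4}, {"tx": -37, "ty": 24, "tz": -16, "wx": 0, "wy": 0, "wz": -0.09, "gripper": 0.4}, {"tx": -60, "ty": 39, "tz": -22, "wx": 0, "wy": 0, "wz": -0.14, "gripper": 0.4}, {"tx": -83, "ty": 54, "tz": -27, "wx": 0, "wy": 0, "wz": -0.19, "gripper": 0.4}, {"tx": -106, "ty": 68.7, "tz": -32, "wx": 0, "wy": 0, "wz": -0.246, "gripper": 0.4}])

```text
time: 25.65
position: [0.5034, -0.1651, 0.1558]
tool_rot: [-2.161, -2.279, 0.001]
ft_force: [-0.1, 0.2, -0.7]
grip_width: 0.505
grip_force: 10.0
```

>>> jog_arm(increments=[{"tx": -28, "ty": 10, "tz": -8, "wx": 0, "wy": 0, "wz": -0.06, "gripper": 0.4}, {"tx": -56, "ty": 19, "tz": -16, "wx": 0, "wy": 0, "wz": -0.12, "gripper": 0.4}, {"tx": -84, "ty": 29, "tz": -24, "wx": 0, "wy": 0, "wz": -0.18, "gripper": 0.4}, {"tx": -107, "ty": 36.5, "tz": -29, "wx": 0, "wy": 0, "wz": -0.22, "gripper": 0.4}, {"tx": -119.7, "ty": 40.8, "tz": -32, "wx": 0, "wy": 0, "wz": -0.246, "gripper": 0.4}])

```text
time: 26.07
position: [0.5501, -0.2854, 0.1877]
tool_rot: [1.871, 2.524, -0.003]
ft_force: [-0.6, -0.6, -0.7]
grip_width: 0.502
grip_force: 10.0
```

>>> jog_arm(increments=[{"tx": 0, "ty": 0, "tz": 0, "wx": 0, "wy": 0, "wz": 0, "gripper": 0.4}, {"tx": 0, "ty": 0, "tz": 0, "wx": 0, "wy": 0, "wz": 0, "gripper": 0.4}, {"tx": 0, "ty": 0, "tz": 0, "wx": 0, "wy": 0, "wz": 0, "gripper": 0.4}, {"tx": 0, "ty": 0, "tz": 0, "wx": 0, "wy": 0, "wz": 0, "gripper": 0.4}, {"tx": 0, "ty": 0, "tz": 0, "wx": 0, "wy": 0, "wz": 0, "gripper": 0.4}])

```text
time: 26.48
position: [0.5498, -0.28, 0.1866]
tool_rot: [-1.866, -2.525, 0.001]
ft_force: [0.9, 0.4, -1.5]
grip_width: 0.504
grip_force: 10.0
```

```bash
python3 - <<'E'
from h import *
im=snap('wrist','w10.png');np.save('w10.npy',im,allow_pickle=True)
s=ctrl.get_state();print(s['time'],s['position'],s['ft_force'],s['grip_width'])
R=Ro.from_rotvec(s['tool_rot'])
# tablet in tool frame: x along length, y across, z=+3 underside, -11 top
P=np.array([[52,-22,-11],[52,22,-11],[52,-22,3],[52,22,3]])*1.
print('pred',proj(im,s['position']+R.apply(P)/1000).round(1).tolist())
c=im['color'].astype(int);hsv=cv2.cvtColor(im['color'],cv2.COLOR_BGR2HSV)
for u in(250,278,305): print(u,[(v,*hsv[v,u].tolist()) for v in range(130,200,3)])
print(196,[(u,*hsv[200,u].tolist()) for u in list(range(215,245,3))+list(range(315,345,3))])
plan([((550.6,-281.5,85),tool(17))])
E
```

```text
26.5333 [ 0.54977456 -0.28022232  0.18669637] [-0.59012734  0.74245737 -0.9609255 ] 0.5016426910242326
pred [[230.5, 168.6], [328.2, 168.6], [234.2, 162.7], [324.1, 162.7]]
250 [(130, 16, 131, 177), (133, 17, 127, 217), (136, 20, 110, 245), (139, 21, 110, 244), (142, 20, 112, 244), (145, 20, 112, 244), (148, 18, 109, 233), (151, 18, 51, 230), (154, 18, 51, 230), (157, 18, 53, 228), (160, 20, 57, 240), (163, 13, 97, 134), (166, 12, 162, 104), (169, 13, 157, 209), (172, 14, 150, 234), (175, 14, 150, 235), (178, 14, 150, 235), (181, 14, 150, 234), (184, 14, 150, 234), (187, 13, 153, 226), (190, 14, 149, 234), (193, 14, 150, 235), (196, 14, 150, 235), (199, 14, 150, 235)]
278 [(130, 16, 132, 174), (133, 16, 132, 174), (136, 20, 113, 243), (139, 38, 73, 70), (142, 64, 63, 113), (145, 38, 15, 136), (148, 21, 15, 172), (151, 30, 2, 253), (154, 30, 2, 253), (157, 30, 1, 253), (160, 30, 1, 253), (163, 13, 70, 138), (166, 11, 156, 103), (169, 12, 157, 209), (172, 14, 149, 233), (175, 14, 149, 235), (178, 14, 151, 233), (181, 13, 151, 233), (184, 14, 150, 233), (187, 13, 156, 222), (190, 13, 15
[... 335 characters left out ...]
), (169, 13, 155, 217), (172, 14, 148, 238), (175, 14, 150, 233), (178, 13, 152, 232), (181, 13, 152, 232), (184, 13, 151, 232), (187, 13, 153, 228), (190, 14, 148, 235), (193, 14, 148, 235), (196, 14, 148, 236), (199, 14, 148, 235)]
196 [(215, 15, 131, 76), (218, 16, 132, 77), (221, 16, 132, 79), (224, 16, 131, 78), (227, 16, 131, 185), (230, 13, 147, 165), (233, 13, 156, 216), (236, 13, 155, 221), (239, 13, 156, 226), (242, 13, 154, 227), (315, 13, 155, 219), (318, 13, 156, 223), (321, 13, 153, 226), (324, 13, 152, 185), (327, 16, 133, 173), (330, 16, 133, 165), (333, 16, 133, 98), (336, 16, 132, 85), (339, 16, 133, 88), (342, 16, 134, 84)]
t [ -1.6   0.6 101.7] w [-0.002 -0.001  0.001]
--
```

The tablet is held centred (its end edge is at row 168.5 as predicted). Lowering.

>>> jog_arm(increments=[{"tx": -1.5, "ty": 0.6, "tz": 20, "wx": -0.002, "wy": 0, "wz": 0, "gripper": 0.4}, {"tx": -1.5, "ty": 0.6, "tz": 48, "wx": -0.002, "wy": 0, "wz": 0, "gripper": 0.4}, {"tx": -1.5, "ty": 0.6, "tz": 75, "wx": -0.002, "wy": 0, "wz": 0, "gripper": 0.4}, {"tx": -1.5, "ty": 0.6, "tz": 93, "wx": -0.002, "wy": 0, "wz": 0, "gripper": 0.4}, {"tx": -1.5, "ty": 0.6, "tz": 102, "wx": -0.002, "wy": 0, "wz": 0, "gripper": 0.4}])

```text
time: 26.95
position: [0.5488, -0.2812, 0.0816]
tool_rot: [-1.865, -2.521, 0.0]
ft_force: [-0.5, 0.2, -0.6]
grip_width: 0.504
grip_force: 10.0
```

>>> jog_arm(increments=[{"tx": 0, "ty": 0, "tz": 0, "wx": 0, "wy": 0, "wz": 0, "gripper": 0.4}, {"tx": 0, "ty": 0, "tz": 0, "wx": 0, "wy": 0, "wz": 0, "gripper": 0.4}, {"tx": 0, "ty": 0, "tz": 0, "wx": 0, "wy": 0, "wz": 0, "gripper": 0.4}, {"tx": 0, "ty": 0, "tz": 0, "wx": 0, "wy": 0, "wz": 0, "gripper": 0.4}, {"tx": 0, "ty": 0, "tz": 0, "wx": 0, "wy": 0, "wz": 0, "gripper": 0.4}])

```text
time: 27.37
position: [0.5515, -0.2831, 0.0862]
tool_rot: [1.868, 2.524, 0.002]
ft_force: [-0.5, -0.2, -1.0]
grip_width: 0.503
grip_force: 10.0
```

```bash
python3 - <<'E'
from h import *
s=ctrl.get_state();print(s['time'],s['position'],s['ft_force'],s['grip_width'])
plan([((550.8,-281.4,64),tool(17))])
E
```

```text
27.3667 [ 0.55153058 -0.28310477  0.08624661] [-0.46119685 -0.16763027 -0.98141653] 0.503055769895961
t [ 1.9 -0.2 22.2] w [ 0.002  0.001 -0.   ]
--
```

>>> jog_arm(increments=[{"tx": 1.5, "ty": 0, "tz": 6, "wx": 0.002, "wy": 0.001, "wz": 0, "gripper": 0.4}, {"tx": 1.5, "ty": 0, "tz": 12, "wx": 0.002, "wy": 0.001, "wz": 0, "gripper": 0.4}, {"tx": 1.5, "ty": 0, "tz": 17, "wx": 0.002, "wy": 0.001, "wz": 0, "gripper": 0.4}, {"tx": 1.5, "ty": 0, "tz": 19.5, "wx": 0.002, "wy": 0.001, "wz": 0, "gripper": 0.4}, {"tx": 1.5, "ty": 0, "tz": 20.5, "wx": 0.002, "wy": 0.001, "wz": 0, "gripper": 0.4}])

```text
time: 27.78
position: [0.5495, -0.2809, 0.063]
tool_rot: [-1.866, -2.521, 0.001]
ft_force: [-0.1, -0.0, 0.0]
grip_width: 0.502
grip_force: 10.0
```

>>> jog_arm(increments=[{"tx": 0, "ty": 0, "tz": 0, "wx": 0, "wy": 0, "wz": 0, "gripper": 0.4}, {"tx": 0, "ty": 0, "tz": 0, "wx": 0, "wy": 0, "wz": 0, "gripper": 0.4}, {"tx": 0, "ty": 0, "tz": 0, "wx": 0, "wy": 0, "wz": 0, "gripper": 0.4}, {"tx": 0, "ty": 0, "tz": 0, "wx": 0, "wy": 0, "wz": 0, "gripper": 0.4}, {"tx": 0, "ty": 0, "tz": 0, "wx": 0, "wy": 0, "wz": 0, "gripper": 0.4}])

```text
time: 28.2
position: [0.5504, -0.2813, 0.0645]
tool_rot: [-1.868, -2.523, 0.001]
ft_force: [0.4, -1.1, -1.0]
grip_width: 0.504
grip_force: 10.0
```

```bash
python3 - <<'E'
from h import *
s=ctrl.get_state();print(s['time'],s['position'],s['ft_force'],s['grip_width'])
plan([((550.8,-281.4,62),tool(17))])
E
```

```text
28.2 [ 0.55037093 -0.28132612  0.06447302] [ 0.38121491 -1.12394706 -1.0250708 ] 0.5043805881277594
t [-0.2  0.4  2.5] w [-0.002 -0.002 -0.   ]
--
```

>>> jog_arm(increments=[{"tx": 0, "ty": 0.3, "tz": 0.8, "wx": -0.002, "wy": -0.002, "wz": 0, "gripper": 0.4}, {"tx": 0, "ty": 0.3, "tz": 1.6, "wx": -0.002, "wy": -0.002, "wz": 0, "gripper": 0.4}, {"tx": 0, "ty": 0.3, "tz": 2.3, "wx": -0.002, "wy": -0.002, "wz": 0, "gripper": 0.4}, {"tx": 0, "ty": 0.3, "tz": 2.7, "wx": -0.002, "wy": -0.002, "wz": 0, "gripper": 0.4}, {"tx": 0, "ty": 0.3, "tz": 2.8, "wx": -0.002, "wy": -0.002, "wz": 0, "gripper": 0.4}])

```text
time: 28.62
position: [0.5504, -0.2811, 0.0613]
tool_rot: [-1.869, -2.525, 0.0]
ft_force: [-0.1, 0.1, -0.3]
grip_width: 0.502
grip_force: 10.0
```

>>> jog_arm(increments=[{"tx": 0, "ty": 0, "tz": 0.2, "wx": 0, "wy": 0, "wz": 0, "gripper": 0.4}, {"tx": 0, "ty": 0, "tz": 0.4, "wx": 0, "wy": 0, "wz": 0, "gripper": 0.4}, {"tx": 0, "ty": 0, "tz": 0.5, "wx": 0, "wy": 0, "wz": 0, "gripper": 0.4}, {"tx": 0, "ty": 0, "tz": 0.5, "wx": 0, "wy": 0, "wz": 0, "gripper": 0.4}, {"tx": 0, "ty": 0, "tz": 0.5, "wx": 0, "wy": 0, "wz": 0, "gripper": 0.4}])

```text
time: 29.03
position: [0.5505, -0.2811, 0.0611]
tool_rot: [1.869, 2.525, -0.0]
ft_force: [-1.0, -0.0, 0.5]
grip_width: 0.503
grip_force: 10.0
```

>>> jog_arm(increments=[{"tx": 0, "ty": 0, "tz": 0.1, "wx": 0, "wy": 0, "wz": 0, "gripper": 0.4}, {"tx": 0, "ty": 0, "tz": 0.3, "wx": 0, "wy": 0, "wz": 0, "gripper": 0.4}, {"tx": 0, "ty": 0, "tz": 0.3, "wx": 0, "wy": 0, "wz": 0, "gripper": 0.4}, {"tx": 0, "ty": 0, "tz": 0.3, "wx": 0, "wy": 0, "wz": 0, "gripper": 0.4}, {"tx": 0, "ty": 0, "tz": 0.3, "wx": 0, "wy": 0, "wz": 0, "gripper": 0.4}])

```text
time: 29.45
position: [0.5505, -0.2812, 0.0611]
tool_rot: [1.869, 2.525, -0.0]
ft_force: [-2.3, 1.0, 4.8]
grip_width: 0.508
grip_force: 10.0
```

Contact. Release, then rise.

>>> jog_arm(increments=[{"tx": 0, "ty": 0, "tz": -0.2, "wx": 0, "wy": 0, "wz": 0, "gripper": 0.5}, {"tx": 0, "ty": 0, "tz": -0.2, "wx": 0, "wy": 0, "wz": 0, "gripper": 0.7}, {"tx": 0, "ty": 0, "tz": -0.2, "wx": 0, "wy": 0, "wz": 0, "gripper": 0.7}, {"tx": 0, "ty": 0, "tz": -0.2, "wx": 0, "wy": 0, "wz": 0, "gripper": 0.7}, {"tx": 0, "ty": 0, "tz": -0.2, "wx": 0, "wy": 0, "wz": 0, "gripper": 0.7}])

```text
time: 29.87
position: [0.5505, -0.2811, 0.0604]
tool_rot: [-1.869, -2.525, 0.0]
ft_force: [0.1, -0.5, 0.2]
grip_width: 0.679
grip_force: 0.0
```

>>> jog_arm(increments=[{"tx": 0, "ty": 0, "tz": 0, "wx": 0, "wy": 0, "wz": 0, "gripper": 0.7}, {"tx": 0, "ty": 0, "tz": -5, "wx": 0, "wy": 0, "wz": 0, "gripper": 0.7}, {"tx": 0, "ty": 0, "tz": -25, "wx": 0, "wy": 0, "wz": 0, "gripper": 0.7}, {"tx": 0, "ty": 0, "tz": -60, "wx": 0, "wy": 0, "wz": 0, "gripper": 0.8}, {"tx": 0, "ty": 0, "tz": -95, "wx": 0, "wy": 0, "wz": 0, "gripper": 1}])

```text
time: 30.28
position: [0.5494, -0.2807, 0.1559]
tool_rot: [-1.867, -2.523, 0.001]
ft_force: [0.4, -0.0, 0.1]
grip_width: 0.78
grip_force: 0.0
```

>>> jog_arm(increments=[{"tx": 0, "ty": 0, "tz": 0, "wx": 0, "wy": 0, "wz": 0, "gripper": 1}, {"tx": 0, "ty": 0, "tz": 0, "wx": 0, "wy": 0, "wz": 0, "gripper": 1}, {"tx": 0, "ty": 0, "tz": 0, "wx": 0, "wy": 0, "wz": 0, "gripper": 1}, {"tx": 0, "ty": 0, "tz": 0, "wx": 0, "wy": 0, "wz": 0, "gripper": 1}, {"tx": 0, "ty": 0, "tz": 0, "wx": 0, "wy": 0, "wz": 0, "gripper": 1}])

```text
time: 30.7
position: [0.5496, -0.2807, 0.1542]
tool_rot: [-1.867, -2.523, 0.001]
ft_force: [0.7, 0.8, -1.1]
grip_width: 0.99
grip_force: 0.0
```

```bash
python3 - <<'E'
from h import *
im=snap('wrist','w11.png');s=ctrl.get_state();print(s['time'],s['position'],s['ft_force'],s['grip_width'])
print(vision.spot_in('wrist','wood_tablet')[:2])
hsv=cv2.cvtColor(im['color'],cv2.COLOR_BGR2HSV);m=((hsv[...,0]<15)&(hsv[...,1]>140)&(hsv[...,2]>90)).astype(np.uint8);m[:100]=0;m[285:]=0;m[:,:200]=0;m[:,360:]=0
m=cv2.morphologyEx(m,cv2.MORPH_OPEN,np.ones((3,3),np.uint8));k=max(cv2.findContours(m,cv2.RETR_EXTERNAL,cv2.CHAIN_APPROX_NONE)[0],key=cv2.contourArea);print(cv2.boundingRect(k))
m=cv2.fillConvexPoly(np.zeros_like(m),cv2.convexHull(k),1)
print(fit(im,'tab',m,(550.6,-281.5,17),z=58))
E
```

```text
30.75 [ 0.54966795 -0.2807659   0.15432755] [ 0.30857756  0.4877004  -0.11113613] 0.9993037949371366
[{'bbox': [251.2, 137.8, 313.0, 271.7], 'conf': 0.95}]
(248, 140, 61, 133)
(array([ 549.1, -281.4,   17.1]), np.float64(0.017))
```

The tablet fit (549.1, -281.4, 17.1°) is within about 1 mm of the slab. Handing in.

```bash
python3 -c "
from bench import ctrl
print(ctrl.close_job())"
```

```text
the job is handed in; nothing more can be done
None
```

The three finds are packed in the archive box as one stack: hinge leaf on the bottom, marble slab on it, wooden tablet on top. Each is centred on the one below to within about 1 mm by the wrist camera and was lowered slowly until it touched; the job was handed in at about 31 s of the 72 s limit.

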